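# Draw the slotted spring seat off the governor's leaning rod

### The arm

A 6-joint arm with a two-finger parallel gripper is mounted at the origin on the work surface. World frame = base frame: x ahead of the robot, y to its left, z up, the work surface at z = 0. Lengths are in mm, angles in rad, forces in N, time in s.
With the tool pointing down it reaches from about 350 to 975 mm from the base axis. Payload 7.1 kg.
Tool frame: the origin (TCP) lies on the front face of the gripper's body, between the roots of the fingers; the fingertips stand 80 mm ahead of it and the grasp point (between the pads) lies 61 mm ahead of it (ctrl.tcp_to_grasp is the distance from the TCP to the grasp point, in mm); z points along the fingers, y is the direction in which the jaws open and shut (so a half turn about z gives the same grasp; the last joint's range is limited). The gripper opens to 88 mm and grips with 3 to 60 N. Pads are 20 mm wide; open, the fingers measure 115 mm over their backs; the gripper's body (75 mm by 178 mm) begins 61 mm behind the grasp point.
Start: joints at [1.155, 0.423, 1.63, -0, 1.089, -0.019], TCP at [241.511, 576.436, 302.675] pointing down, gripper open.
Joint ranges: [-3, 3], [-0.9, 2.11], [0.09, 2.58], [-1.31, 4.45], [0.11, 2.69], [-2.54, 2.54]. Speed limits (rad/s): [2.39, 2.39, 3.01, 3.14, 3.14, 3.14].

### API

Orientations are given as a rotation vector (axis times angle).
In Python, from workcell import telemetry, get_image, ctrl gives the robot as it stands.
- The arm moves only by the tool send_rows, never from a script. Its argument "rows" is a list of rows, each a list of 5 numbers: the shift along the tool's x, y, z in m, then the turn about the tool's z in rad, then the opening, from -1 (shut) to 1 (fully open). A call has 1 to 5 rows; each row shifts and turns the commanded pose from where the row before left it, along the tool's axes as they then stand; what a row does not reach is not made up. A row lasts 1/10 s, in which the tool goes at most 50 mm and 8.59 degrees, less where a joint would pass 70% of its speed; a pose out of reach is approached as far as the arm can. A call with a gripper value outside its range is refused whole. The fingers move at their own pace and stop on an object; the grip force is fixed at half the most. Time passes only in rows, so rows that do not move let the fingers close. It gives the time, the measured TCP pose, the force and the opening at its end, in the units of the state.
- telemetry.get_obs(): the state, without advancing time (a new reading comes with each control period).
- get_image(name): name is "side" or "top" or "wrist"; returns a dict with "color" (384x512x3 uint8, blue, green, red), "z_map" (384x512 float32, mm along the optical axis (not along the pixel's ray), 0 where there is no reading), "camera_matrix" (3x3 intrinsics, pixels), "rvec" (rotation vector, rad) and "tvec" (3), from world to camera coordinates, as OpenCV has them. Camera axes: x right, y down, z forward; pixel columns grow to the right and rows downward; lengths in mm; the calibration is good to about 2 mm. A picture is of the moment at which its call begins.
- ctrl.close_job(): hands the job in, once; it reports no verdict.
The state is a dict: "t": time; "qpos": joint angles; "qvel": joint speeds; "joint_torque": joint torques, N m; "ee_pos": TCP position; "orientation": TCP orientation; "ft_force": force on the tool from outside, world axes, zero at the start; "moment": the same for the moment, N m; "width": finger opening in mm.
Only numpy, scipy, OpenCV 4.12 (cv2) and the standard library are available. Lean on these libraries where they do the work, as an engineer would, in place of code of your own. Each camera call takes 0.05 s, during which the arm holds its last target.

### The job

The spring is already out of this overspeed governor. Take the domed spring seat off the leaning rod: turn it until its slot lines up with the cross pin, which you have to feel for, and draw it up off the rod's open end without forcing it against the pin. Then lay it gently in the parts tray with its flat side down, let go of it, and leave the other parts on the bench where they are.

Things in the scene. Friction and masses are not known exactly. Their poses are not given: they have to be found in the camera images.
- governor: Overspeed governor fixed to the bench: grey base, x = -15 to 285 mm, 60 mm either side; 200 mm sheave between cheek plates, top 225 mm, from x = 85 mm on. In front a 14 mm steel rod leans 35 degrees from vertical towards -x; its foot is fixed, its upper end open, the loose spring seat sits on it. Origin on the bench 125 mm below where the seat's underside meets the rod's axis; x from rod to sheave.
- switch_edge (a point): Middle of the lower front edge of the grey overspeed switch, which hangs out above the rod from the sheave's side and closes the space straight above the seat; only along the leaning rod is there room. Switch and its plate reach from here 47 mm up and towards the governor's +x, 22 mm (box) and 51 mm (plate) either side.
- rod_tip (a point): Centre of the rod's open upper end. z points along the rod's axis, out of the open end. The seat's underside rests at z = -45 mm on a fixed distance tube of 24 mm diameter, 52 mm long. The rod is clamped and does not turn.
- pin_center (a point): Middle of the straight steel cross pin through the rod (5 mm thick, 26 mm long, standing out 6 mm on both sides of the rod), on the rod's axis 12.5 mm below its tip; its underside is 4 mm above the resting seat. The pin lies square to the rod, but which way it points round the rod differs from job to job and is not measured (this frame does not turn with it).
- seat_center (a point): Spring seat, loose steel collar on the rod: 40 mm diameter, knurled rim 18 mm high, 26 mm high in all, about 0.17 kg, flat underside, domed top (33 mm across at the top). Point half-way up on its axis; z along the axis, from flat to domed side. 17 mm bore, 1.5 mm clear of the rod all round.
- seat_slot (a point): Slot of the spring seat at its domed face, on the axis 26 mm above the flat side: cut right through the seat's height, 9 mm wide, 31 mm long, along this frame's y. The seat passes the pin only with the slot within about 7 degrees of it; otherwise the pin stops it after 4 mm of lift. At the start it is 26 to 90 degrees out of line, to either side; both ends of the slot are alike, so it may be turned either way.
- tray: Parts tray of sheet steel fixed to the bench, empty, 200 mm (x) by 170 mm (y), rim 22 mm high, walls 3 mm, rubber-lined floor 3 mm above the bench. Origin at the centre of its underside.
- pawl: Bystander: red-painted pawl arm lying on the bench, 115 mm long, 22 mm high; origin under its hub, x along the arm.
- knob: Bystander: brass knurled knob standing on the bench, 32 mm in diameter, 28 mm high; origin under its centre.
- cover: Bystander: cast aluminium cover plate lying on the bench, 130 mm (x) by 85 mm, 17 mm high; origin under its centre.
Things that resemble listed ones, but are neither listed nor needed, are in the scene too. Of the things that look like the part that bears seat_center, the middle-sized one is meant.

How it is judged (in metres and radians):
On the way:
1. the seat is drawn off past the rod's open end, still in the fingers (z of seat_center in the frame of rod_tip above 0.014 m and contact force between the fingers and seat above 0.5 N), for 0.1 s.
At the end, for the whole second after the job is handed in: The spring seat lies at rest in the tray, its centre at least 17 mm inside the inner walls, on its flat side (dome up, axis within 4.5 degrees of vertical, underside within 3 mm of the floor), released; the pawl arm, knob and cover plate are within 20 mm of where they were (x of seat_center in the frame of tray between -0.08 and 0.08 m and y of seat_center in the frame of tray between -0.065 and 0.065 m and z of seat_center in the frame of tray below 0.0195 m and angle between seat_center's own z axis and vertical below 0.08 rad and linear speed of seat below 0.01 m/s and contact force between the fingers and seat below 0.05 N and distance of each of pawl, knob, cover from where it was at the start of the episode below 0.02 m); the robot touches nothing.
It fails at once if the seat is forced against the rod, pin or governor with more than 80 N (contact force between seat and governor above 80 N).
It fails at once if the seat is dropped (falls freely faster than 0.6 m/s, about 18 mm) (linear speed of seat above 0.6 m/s and contact force between the fingers and seat below 0.05 N).
It fails at once if the pawl is knocked away by more than 20 mm (distance of pawl from where it was at the start of the episode above 0.02 m).
It fails at once if the knob is knocked away by more than 20 mm (distance of knob from where it was at the start of the episode above 0.02 m).
It fails at once if the cover is knocked away by more than 20 mm (distance of cover from where it was at the start of the episode above 0.02 m).
It also fails if it takes over 72 s, if anything falls off the work surface, if the arm or the gripper's body presses on something with over 40 N, if the wrist force passes 120 N, or if a joint passes its speed limit or range.

## Working session

There is one attempt and no reset: what is moved stays moved. The work goes in short steps, Python scripts to look and compute and a tool call to move; the robot and the scene stay as the last step left them, time stands still between calls to the robot, and variables do not carry over. Pictures are saved under pics/ and viewed, and the job is handed in when it is done.

Besides the shell and the picture viewer there is one more tool, called after "Request:" by a JSON object that holds its "fn" and its "kwargs". send_rows: Moves the arm, as the interface text tells. Its arguments: {"type":"object","properties":{"rows":{"type":"array"}},"required":["rows"]}

```bash
ls; mkdir -p pics; python3 - <<'E'
from workcell import telemetry,get_image,ctrl
import cv2,numpy as np
o=telemetry.get_obs();print(o)
for n in ["side","top","wrist"]:
    im=get_image(n);np.save(f"{n}0.npy",im,allow_pickle=True)
    cv2.imwrite(f"pics/{n}0.png",im["color"]);print(n,im["camera_matrix"],im["rvec"],im["tvec"])
E
```

```text
pics
{'t': 0.0, 'qpos': array([ 1.15501354e+00,  4.23808765e-01,  1.63068062e+00, -9.77645273e-07,
        1.08858868e+00, -1.90115178e-02]), 'qvel': array([ 0.00238054,  0.00100705, -0.00024531,  0.00067408, -0.00012186,
       -0.00085789]), 'joint_torque': array([-9.91742090e-04, -5.44613421e+01, -2.73668468e+01,  6.44577853e-02,
        2.27123313e-02, -1.18334233e-04]), 'ee_pos': array([241.33644134, 576.06076004, 301.92531798]), 'orientation': array([-6.19102873e-01, -3.07965959e+00,  2.27841410e-03]), 'ft_force': array([-0.25569338,  1.12907002,  0.22861959]), 'moment': array([ 0.01545481, -0.01962624,  0.02326221]), 'width': 87.66139795212328}
side [[387.37629855   0.         253.26562731]
 [  0.         387.37629855 190.38030793]
 [  0.           0.           1.        ]] [ 2.39507671 -0.32469867  0.14732517] [-590.78437971  211.52647295  842.03319576]
top [[485.79383879   0.         257.51075729]
 [  0.         485.79383879 197.66109502]
 [  0.           0.           1.        ]] [ 2.16340675 -2.16316551  0.10670219] [-8.91422397e-01  6.08782537e+02  1.22535702e+03]
wrist [[291.14079832   0.         255.70478986]
 [  0.         291.14079832 190.68245938]
 [  0.           0.           1.        ]] [-2.40545613 -1.60228345 -0.23138715] [-624.85675305  -36.2759585   389.99347842]
```

View pics/side0.png

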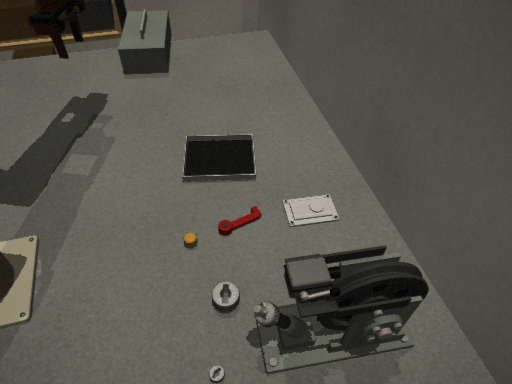

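View pics/top0.png

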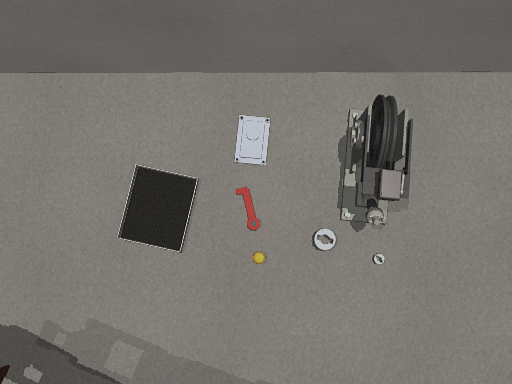

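View pics/wrist0.png

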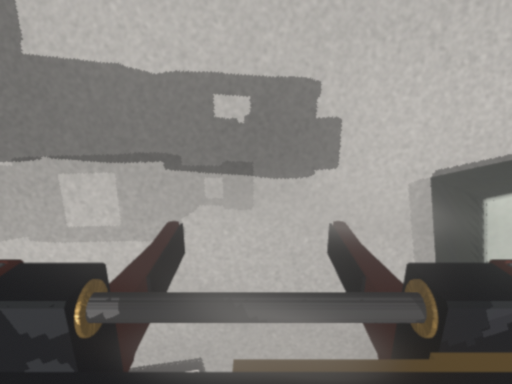

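Candidates for the seat in the top view are the large collar on the bench (325,239), the small one on the bench (379,259), and the one on the rod (376,217). The description points to the one on the rod, which should also be the middle-sized one. I'll check that in a crop and measure.

```bash
cat > h.py <<'E'
import numpy as np,cv2
def load(n): return np.load(n+".npy",allow_pickle=True).item()
def cam(im):
    R=cv2.Rodrigues(np.array(im["rvec"],float))[0];return im["camera_matrix"],R,np.array(im["tvec"],float).ravel()
def ray(im,uv):
    K,R,t=cam(im);d=R.T@np.linalg.solve(K,[uv[0],uv[1],1.]);return -R.T@t,d
def onz(im,uv,z):
    c,d=ray(im,uv);return c+d*(z-c[2])/d[2]
def cloud(im):
    K,R,t=cam(im);Z=im["z_map"];v,u=np.mgrid[:Z.shape[0],:Z.shape[1]]
    P=np.stack([(u-K[0,2])/K[0,0]*Z,(v-K[1,2])/K[1,1]*Z,Z],-1)-t
    return P@R
def tri(pairs):
    A=np.zeros((3,3));b=np.zeros(3)
    for im,uv in pairs:
        c,d=ray(im,uv);d/=np.linalg.norm(d);M=np.eye(3)-np.outer(d,d);A+=M;b+=M@c
    x=np.linalg.solve(A,b);return x
def proj(im,P):
    K,R,t=cam(im);q=K@(R@np.array(P,float)+t);return q[:2]/q[2]
def crop(im,x,y,w,h,s,fn):
    c=cv2.resize(im["color"][y:y+h,x:x+w],None,fx=s,fy=s,interpolation=cv2.INTER_CUBIC);cv2.imwrite(fn,c)
E
python3 - <<'E'
from h import *
s=load("side0");t=load("top0")
crop(s,205,240,110,110,7,"pics/cs.png")
crop(t,310,170,110,110,7,"pics/ct.png")
C=cloud(t)
for y in range(160,232,6): print(y,[tuple(C[y,x].round().astype(int)) for x in (345,360,370,376,382,390,400)])
E
```

```text
160 [(np.int64(711), np.int64(-232), np.int64(12)), (np.int64(711), np.int64(-271), np.int64(16)), (np.int64(700), np.int64(-285), np.int64(70)), (np.int64(680), np.int64(-275), np.int64(178)), (np.int64(679), np.int64(-286), np.int64(186)), (np.int64(676), np.int64(-301), np.int64(200)), (np.int64(713), np.int64(-381), np.int64(1))]
166 [(np.int64(696), np.int64(-233), np.int64(10)), (np.int64(694), np.int64(-271), np.int64(16)), (np.int64(682), np.int64(-282), np.int64(85)), (np.int64(666), np.int64(-274), np.int64(181)), (np.int64(668), np.int64(-291), np.int64(168)), (np.int64(653), np.int64(-286), np.int64(254)), (np.int64(697), np.int64(-380), np.int64(3))]
172 [(np.int64(679), np.int64(-231), np.int64(14)), (np.int64(679), np.int64(-271), np.int64(15)), (np.int64(645), np.int64(-250), np.int64(223)), (np.int64(645), np.int64(-263), np.int64(222)), (np.int64(638), np.int64(-266), np.int64(265)), (np.int64(639), np.int64(-283), np.int64(264)), (np.int64(638), np.int64(-304), np.int64(266))]
178 [(np.int64(663), np.int64(-231), np.int64(15)), (np.int64(663), np.int64(-270), np.in
[... 2231 characters left out ...]
64(568), np.int64(-376), np.int64(5))]
220 [(np.int64(553), np.int64(-231), np.int64(1)), (np.int64(552), np.int64(-268), np.int64(15)), (np.int64(544), np.int64(-265), np.int64(144)), (np.int64(543), np.int64(-274), np.int64(167)), (np.int64(544), np.int64(-294), np.int64(140)), (np.int64(553), np.int64(-349), np.int64(2)), (np.int64(553), np.int64(-376), np.int64(0))]
226 [(np.int64(537), np.int64(-231), np.int64(-1)), (np.int64(537), np.int64(-270), np.int64(4)), (np.int64(537), np.int64(-297), np.int64(1)), (np.int64(537), np.int64(-313), np.int64(1)), (np.int64(537), np.int64(-328), np.int64(1)), (np.int64(537), np.int64(-348), np.int64(6)), (np.int64(537), np.int64(-376), np.int64(0))]
```

View pics/cs.png

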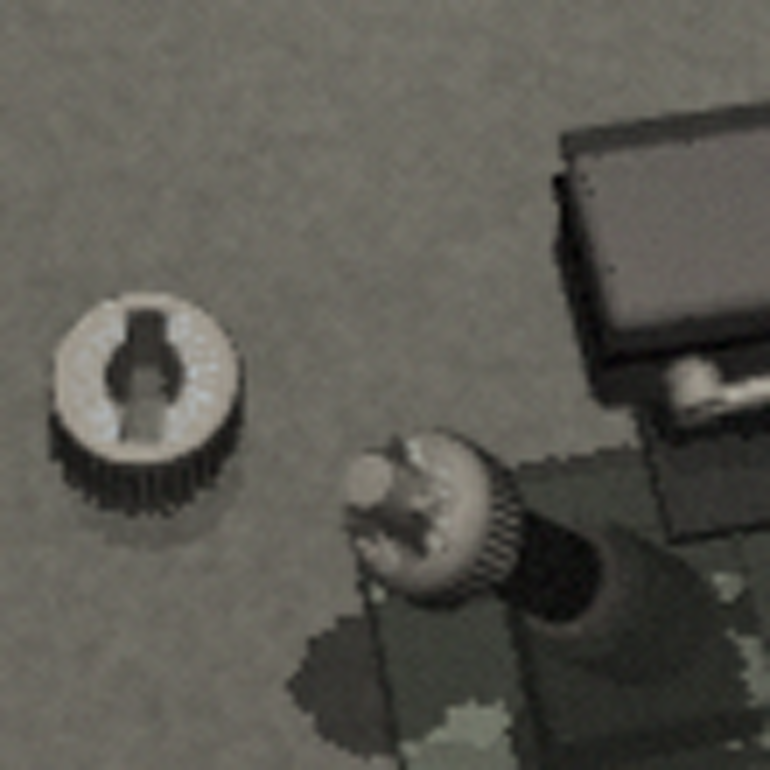

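View pics/ct.png

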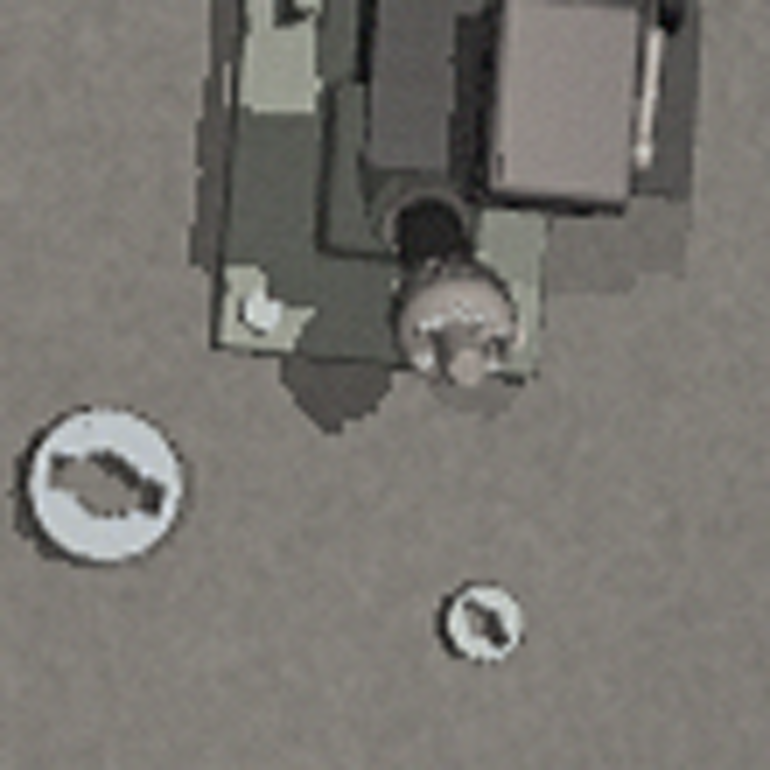

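The on-rod collar is about 18 px wide in the top crop, the large bench one about 22 px and the small one about 11 px. So the on-rod collar is the middle one. Next I'll triangulate the rod tip, the governor's axes and the switch edge.

```bash
python3 - <<'E'
from h import *
s=load("side0");t=load("top0")
tip=tri([(s,(205+370/7,240+478/7)),(t,(310+463/7,170+365/7))]);print("tip",tip,proj(s,tip),proj(t,tip))
Cs=cloud(s);Ct=cloud(t)
print("top depth near tip",Ct[219:225,373:380].round()[...,2])
print("side depth tip",Cs[308,258], Cs[309,257])
# base edges
C=Ct
crop(t,330,95,100,140,5,"pics/base.png")
m=(Ct[...,2]>8)&(Ct[...,2]<26)&(Ct[...,0]>500)&(Ct[...,0]<900)&(Ct[...,1]>-420)&(Ct[...,1]<-150)
P=Ct[m][:,:2].astype(np.float32)
r=cv2.minAreaRect(P);print(r)
# base left edge: per row min u
L=[]
for v in range(115,218,4):
    us=np.where(m[v])[0]
    if len(us): L.append(Ct[v,us.min()])
L=np.array(L);print(L[:,:2].round(0).tolist())
k=np.polyfit(L[:,0],L[:,1],1);print("left edge slope",k,np.degrees(np.arctan(k[0])))
# switch top face
m=(Ct[...,2]>255)&(Ct[...,2]<275)&(Ct[...,1]<-255)
r=cv2.minAreaRect(Ct[m][:,:2].astype(np.float32));print("switch top",r,cv2.boxPoints(r))
E
```

```text
tip [ 539.68499624 -275.40200678  162.04403716] [256.95334899 308.42706747] [376.23663093 221.48342133]
top depth near tip [[156. 160. 165. 165. 168. 159. 140.]
 [157. 163. 167. 167. 167. 164. 163.]
 [152. 167. 167. 166. 165. 166. 160.]
 [150. 163. 160. 162. 169. 166. 164.]
 [140. 165. 159. 161. 159. 158. 162.]
 [134. 135. 159. 160. 160. 160.   3.]]
side depth tip [ 541.53633984 -275.29778924  162.40002835] [ 539.33177018 -276.81674468  163.00795808]
((695.6060791015625, -288.15032958984375), (260.50567626953125, 393.9588317871094), 87.56076049804688)
[[834.0, -233.0], [821.0, -244.0], [810.0, -241.0], [800.0, -242.0], [790.0, -194.0], [779.0, -239.0], [769.0, -197.0], [757.0, -239.0], [747.0, -236.0], [735.0, -235.0], [725.0, -236.0], [714.0, -233.0], [704.0, -228.0], [693.0, -232.0], [682.0, -216.0], [671.0, -229.0], [660.0, -229.0], [650.0, -226.0], [639.0, -226.0], [629.0, -226.0], [618.0, -226.0], [607.0, -224.0], [597.0, -222.0], [586.0, -220.0], [576.0, -219.0], [565.0, -219.0]]
left edge slope [-4.43944421e-02 -1.96288750e+02] -2.5419450994024664
switch top ((620.6322021484375, -284.6621398925781), (54.30759811401367, 81.4544677734375), 70.69184112548828) [[ 573.21735 -296.82224]
 [ 650.0903  -323.75504]
 [ 668.04706 -272.50204]
 [ 591.17413 -245.56924]]
```

```bash
python3 - <<'E'
from h import *
s=load("side0");t=load("top0")
crop(s,250,235,180,140,4.4,"pics/cs2.png")
E
```

```text
(no output)
```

View pics/cs2.png

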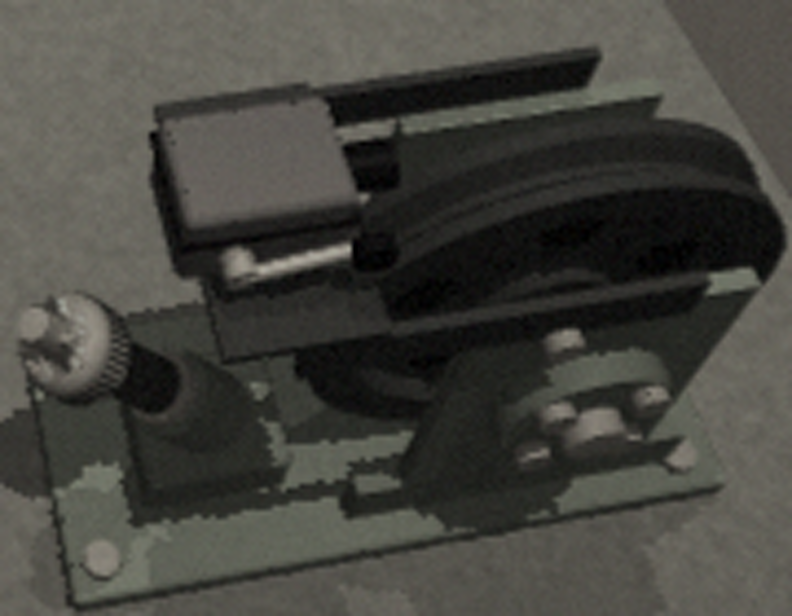

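View pics/base.png

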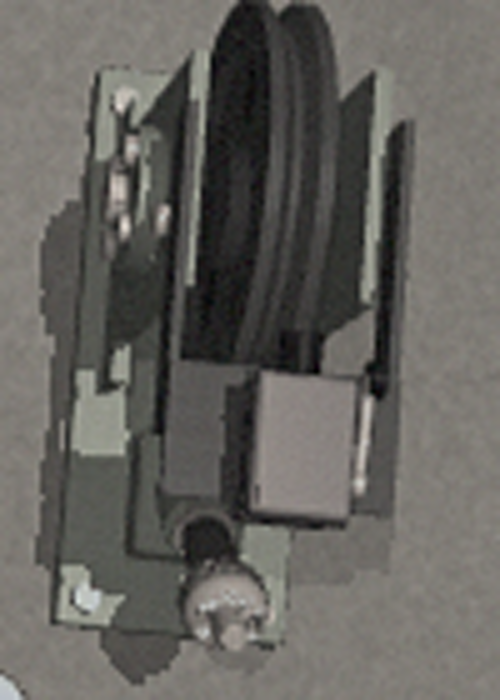

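```bash
python3 - <<'E'
from h import *
s=load("side0");t=load("top0")
Ct=cloud(t);Cs=cloud(s)
for r in (20,50,60,66,70,74,80): print(r,[Ct[r,c].round().tolist() for c in (100,250,450)])
for p in ((450,100),(480,200),(400,50),(330,40),(145,50),(150,20)): print("side",p,Cs[p[1],p[0]].round().tolist())
a=onz(t,(340.4,219.4),16);b=onz(t,(349.4,108.4),16);d=b-a;print(a,b,np.linalg.norm(d),np.degrees(np.arctan2(d[1],d[0])))
for uv in ((136,166),(197,178),(181,251),(119,237)): print("tray",onz(t,uv,22))
print(proj(t,(975,-85,300)))
# switch lower front
for uv in ((205+563/7,240+180/7),(205+605/7,240+400/7),(205+565/7,240+150/7)): print(Cs[int(uv[1]),int(uv[0])+1])
E
```

```text
20 [[1213.0, 511.0, -215.0], [1214.0, 26.0, -219.0], [1216.0, -623.0, -228.0]]
50 [[1213.0, 590.0, -453.0], [1216.0, 31.0, -463.0], [1212.0, -711.0, -456.0]]
60 [[1213.0, 621.0, -547.0], [1216.0, 33.0, -558.0], [1210.0, -747.0, -549.0]]
66 [[1214.0, 643.0, -613.0], [1214.0, 35.0, -617.0], [1218.0, -779.0, -631.0]]
70 [[1214.0, 657.0, -657.0], [1216.0, 36.0, -666.0], [1213.0, -791.0, -663.0]]
74 [[953.0, 431.0, -1.0], [951.0, 20.0, 3.0], [951.0, -524.0, -0.0]]
80 [[937.0, 432.0, -4.0], [935.0, 20.0, 0.0], [934.0, -524.0, -0.0]]
side (450, 100) [1216.0, 161.0, 164.0]
side (480, 200) [1214.0, -76.0, 11.0]
side (400, 50) [1216.0, 431.0, 168.0]
side (330, 40) [1218.0, 907.0, -34.0]
side (145, 50) [439.0, 768.0, 94.0]
side (150, 20) [478.0, 979.0, 101.0]
[ 553.46673007 -216.82194143   16.        ] [ 850.23377704 -246.03748678   16.        ] 298.20165703322584 -5.622426744595198
tray [693.8316903  319.31982143  22.        ]
tray [661.81472535 158.07388099  22.        ]
tray [471.37630755 196.83233451  22.        ]
tray [507.38274348 358.44995984  22.        ]
[296.35759669  12.46841572]
[ 587.02234426 -263.33528348  261.17740309]
[ 586.33155879 -301.3235192   229.10519899]
[ 599.72213807 -235.71200768  223.73265355]
```

Request:
{"fn": "send_rows", "kwargs": {"rows": [[-0.0445,-0.017,0,0,1],[-0.0445,-0.017,0,0,1],[-0.0445,-0.017,0,0,1],[-0.0445,-0.017,0,0,1],[-0.0445,-0.017,0,0,1]]}}

```text
t: 0.65
ee_pos: [414.9, 410.6, 302.6]
orientation: [-0.619, -3.08, 0.0]
ft_force: [0.3, 1.0, 0.6]
width: 87.6
```

Request:
{"fn": "send_rows", "kwargs": {"rows": [[-0.0445,-0.017,0,0,1],[-0.0445,-0.017,0,0,1],[-0.0445,-0.017,0,0,1],[-0.0445,-0.017,0,0,1],[-0.0445,-0.017,0,0,1]]}}

```text
t: 1.15
ee_pos: [587.3, 246.0, 302.5]
orientation: [-0.619, -3.08, 0.0]
ft_force: [0.7, 1.8, 0.9]
width: 87.9
```

Request:
{"fn": "send_rows", "kwargs": {"rows": [[-0.0445,-0.017,0,0,1],[-0.0445,-0.017,0,0,1],[-0.0445,-0.017,0,0,1],[-0.0445,-0.017,0,0,1],[-0.0445,-0.017,0,0,1]]}}

```text
t: 1.65
ee_pos: [759.7, 81.6, 302.3]
orientation: [-0.619, -3.079, 0.0]
ft_force: [0.5, 0.5, 0.2]
width: 87.9
```

Request:
{"fn": "send_rows", "kwargs": {"rows": [[-0.0445,-0.017,0,0,1],[-0.0445,-0.017,0,0,1],[-0.0445,-0.017,0,0,1],[-0.0445,-0.017,0,0,1],[-0.0445,-0.017,0,0,1]]}}

```text
t: 2.15
ee_pos: [931.8, -82.6, 302.2]
orientation: [-0.619, -3.079, 0.0]
ft_force: [1.0, 0.8, -0.6]
width: 87.7
```

Request:
{"fn": "send_rows", "kwargs": {"rows": [[0,0,0,0.149,1],[0,0,0,0.149,1],[0,0,0,0.149,1],[0,0,0,0.149,1],[0,0,0,0.149,1]]}}

```text
t: 2.65
ee_pos: [930.8, -81.2, 301.6]
orientation: [-1.705, -2.637, 0.001]
ft_force: [-0.6, 0.5, 0.2]
width: 87.7
```

Request:
{"fn": "send_rows", "kwargs": {"rows": [[0,0,0,0.149,1],[0,0,0,0.149,1],[0,0,0,0.149,1],[0,0,0,0.149,1],[0,0,0,0.149,1]]}}

```text
t: 3.15
ee_pos: [930.8, -81.1, 301.8]
orientation: [-2.548, -1.836, 0.002]
ft_force: [0.4, 0.5, -0.5]
width: 87.9
```

Request:
{"fn": "send_rows", "kwargs": {"rows": [[0,0,0,0.149,1],[0,0,0,0.149,1],[0,0,0,0.149,1],[0,0,0,0.149,1],[0,0,0,0.149,1]]}}

```text
t: 3.65
ee_pos: [930.8, -81.1, 301.7]
orientation: [-3.042, -0.783, 0.002]
ft_force: [0.2, 0.1, 0.5]
width: 87.9
```

Request:
{"fn": "send_rows", "kwargs": {"rows": [[0,0,0,0.149,1],[0,0,0,0.149,1],[0,0,0,0.149,1],[0,0,0,0.149,1],[0,0,0,0,1]]}}

```text
t: 4.15
ee_pos: [930.8, -81.1, 301.8]
orientation: [-3.139, 0.137, 0.002]
ft_force: [0.1, -0.9, -0.1]
width: 87.8
```

Request:
{"fn": "send_rows", "kwargs": {"rows": [[0.04,0,0,0,1],[0.04,0,0,0,1],[0.04,0,0,0,1],[0.04,0,0,0,1],[0.04,0,0,0,1]]}}

```text
t: 4.65
ee_pos: [1036.2, -90.2, 281.0]
orientation: [3.135, -0.128, 0.089]
ft_force: [-0.0, -0.1, 0.9]
width: 87.8
```

Request:
{"fn": "send_rows", "kwargs": {"rows": [[0.04,0,0,0,1],[0.04,0,0,0,1],[0.04,0,0,0,1],[0.04,0,0,0,1],[0.04,0,0,0,1]]}}

```text
t: 5.15
ee_pos: [1069.3, -93.0, 281.3]
orientation: [3.115, -0.134, 0.309]
ft_force: [0.1, 0.5, -0.3]
width: 87.5
```

```bash
python3 - <<'E'
from workcell import telemetry
import cv2
o=telemetry.get_obs();print(o['t'],o['qpos'],o['ee_pos'],cv2.Rodrigues(o['orientation'])[0].round(3))
E
```

```text
5.15 [-0.09829929  1.26988182  0.08701919  0.00224558  1.58671197  1.55854835] [1069.30378993  -92.97582371  281.33664233] [[ 0.977 -0.086  0.196]
 [-0.084 -0.996 -0.017]
 [ 0.197  0.    -0.98 ]]
```

Request:
{"fn": "send_rows", "kwargs": {"rows": [[-0.02,0,0,0,1],[0,0,0,0,1]]}}

```text
t: 5.35
ee_pos: [1045.2, -90.8, 267.1]
orientation: [3.119, -0.134, 0.278]
ft_force: [0.5, -0.2, -1.2]
width: 87.9
```

```bash
cat > st.py <<'E'
from workcell import telemetry
import cv2
o=telemetry.get_obs();print(o['t'],o['qpos'].round(4),o['ee_pos'].round(1),'\n',cv2.Rodrigues(o['orientation'])[0].round(3),o['ft_force'].round(1),o['moment'].round(2),o['width'].round(1))
E
python3 st.py
```

```text
Traceback (most recent call last):
  File "st.py", line 3, in <module>
    o=telemetry.get_obs();print(o['t'],o['qpos'].round(4),o['ee_pos'].round(1),'\n',cv2.Rodrigues(o['orientation'])[0].round(3),o['ft_force'].round(1),o['moment'].round(2),o['width'].round(1))
                                                                                                                                                                            ^^^^^^^^^^^^^^^^
AttributeError: 'float' object has no attribute 'round'
```

```bash
sed -i "s/o\['width'\].round(1)/round(o['width'],1)/" st.py; python3 st.py
```

```text
5.35 [-0.0985  1.1719  0.3177  0.0023  1.4745  1.5582] [1045.2  -90.8  267.1] 
 [[ 0.981 -0.086  0.176]
 [-0.085 -0.996 -0.015]
 [ 0.177 -0.    -0.984]] [ 0.5 -0.2 -1.2] [-0.01  0.27  0.05] 87.9
```

Request:
{"fn": "send_rows", "kwargs": {"rows": [[0.05,0,0.0,0,1],[0.05,0,0,0,1],[0.05,0,0,0,1],[0.05,0,0,0,1]]}}

```text
t: 5.75
ee_pos: [1093.9, -95.0, 293.7]
orientation: [3.087, -0.133, 0.488]
ft_force: [0.2, 0.1, -0.6]
width: 87.9
```

```bash
python3 st.py
```

```text
5.75 [-0.0982  1.2648  0.0861  0.0036  1.4772  1.5588] [1093.9  -95.   293.7] 
 [[ 0.948 -0.086  0.307]
 [-0.082 -0.996 -0.027]
 [ 0.308  0.    -0.951]] [ 0.2  0.1 -0.6] [ 0.03  0.32 -0.04] 87.9
```

Request:
{"fn": "send_rows", "kwargs": {"rows": [[0.05,0,0.0,0,1],[0.05,0,0,0,1],[0.05,0,0,0,1],[0.05,0,0,0,1]]}}

```text
t: 6.15
ee_pos: [1116.3, -96.9, 331.1]
orientation: [3.043, -0.131, 0.688]
ft_force: [0.1, -0.6, -0.3]
width: 88.0
```

```bash
python3 st.py
```

```text
6.15 [-0.0982  1.2392  0.0861  0.0051  1.3716  1.5589] [1116.3  -96.9  331.1] 
 [[ 0.899 -0.086  0.429]
 [-0.078 -0.996 -0.037]
 [ 0.43   0.    -0.903]] [ 0.1 -0.6 -0.3] [-0.01  0.36  0.01] 88.0
```

Request:
{"fn": "send_rows", "kwargs": {"rows": [[0.05,0,0.0,0,1],[0.05,0,0,0,1],[0.05,0,0,0,1],[0.05,0,0,0,1],[0.05,0,0,0,1]]}}

```text
t: 6.65
ee_pos: [1134.3, -98.3, 398.8]
orientation: [2.975, -0.128, 0.917]
ft_force: [0.2, 0.9, -0.5]
width: 87.9
```

Request:
{"fn": "send_rows", "kwargs": {"rows": [[0.03,0,0.0,0,1],[-0.02,0,0,0,1],[0,0,0,0,1]]}}

```text
t: 6.95
ee_pos: [1115.9, -96.7, 386.3]
orientation: [2.976, -0.128, 0.916]
ft_force: [-0.1, 0.4, -2.5]
width: 87.7
```

```bash
python3 st.py
```

```text
6.95 [-0.0984  1.0922  0.311   0.0074  1.1411  1.5575] [1115.9  -96.7  386.3] 
 [[ 0.824 -0.086  0.56 ]
 [-0.071 -0.996 -0.049]
 [ 0.562  0.    -0.827]] [-0.1  0.4 -2.5] [ 0.06  0.46 -0.04] 87.7
```

Request:
{"fn": "send_rows", "kwargs": {"rows": [[-0.0387,0.004,-0.0263,0,1],[-0.0387,0.004,-0.0263,0,1],[-0.0387,0.004,-0.0263,0,1],[-0.0387,0.004,-0.0263,0,1],[-0.0387,0.004,-0.0263,0,1]]}}

```text
t: 7.45
ee_pos: [904.3, -97.4, 397.4]
orientation: [2.964, -0.127, 0.949]
ft_force: [1.4, -1.0, -0.5]
width: 87.7
```

Request:
{"fn": "send_rows", "kwargs": {"rows": [[-0.0387,0.004,-0.0263,0,1],[-0.0387,0.004,-0.0263,0,1],[-0.0387,0.004,-0.0263,0,1],[-0.0387,0.004,-0.0263,0,1],[-0.0387,0.004,-0.0263,0,1]]}}

```text
t: 7.95
ee_pos: [670.6, -97.6, 393.5]
orientation: [2.964, -0.127, 0.949]
ft_force: [0.4, -0.3, 0.1]
width: 87.7
```

Request:
{"fn": "send_rows", "kwargs": {"rows": [[-0.0387,0.004,-0.0263,0,1],[-0.0387,0.004,-0.0263,0,1],[-0.0387,0.004,-0.0263,0,1],[-0.0387,0.004,-0.0263,0,1],[0,0,0,0,1]]}}

```text
t: 8.45
ee_pos: [479.7, -97.2, 389.3]
orientation: [2.965, -0.128, 0.944]
ft_force: [0.4, 0.1, -0.0]
width: 87.9
```

```bash
python3 st.py
```

```text
8.45 [-0.2748 -0.0583  2.1222  0.2349  0.4807  1.2069] [479.7 -97.2 389.3] 
 [[ 0.813 -0.086  0.576]
 [-0.07  -0.996 -0.051]
 [ 0.578  0.001 -0.816]] [ 0.4  0.1 -0. ] [ 0.03  0.37 -0.01] 87.9
```

Request:
{"fn": "send_rows", "kwargs": {"rows": [[-0.014,0.0345,0.0168,0,1],[-0.014,0.0345,0.0168,0,1],[-0.014,0.0345,0.0168,0,1],[-0.014,0.0345,0.0168,0,1],[-0.014,0.0345,0.0168,0,1]]}}

```text
t: 8.95
ee_pos: [461.0, -272.3, 280.0]
orientation: [2.961, -0.125, 0.948]
ft_force: [1.0, 1.1, -0.5]
width: 87.7
```

Request:
{"fn": "send_rows", "kwargs": {"rows": [[0,0,0,0,1],[0,0,0,0,1]]}}

```text
t: 9.15
ee_pos: [459.7, -270.4, 279.0]
orientation: [2.965, -0.129, 0.943]
ft_force: [0.3, 0.5, 1.1]
width: 87.9
```

```bash
python3 st.py; python3 - <<'E'
from workcell import get_image
import cv2,numpy as np
for n in ["side","top","wrist"]:
    im=get_image(n);np.save(f"{n}1.npy",im,allow_pickle=True)
    cv2.imwrite(f"pics/{n}1.png",im["color"])
E
```

```text
9.15 [-0.6966  0.2244  2.1222  0.9205  0.4266  0.1777] [ 459.7 -270.4  279. ] 
 [[ 0.813 -0.087  0.575]
 [-0.07  -0.996 -0.052]
 [ 0.578  0.002 -0.816]] [0.3 0.5 1.1] [0.04 0.41 0.03] 87.9
```

View pics/wrist1.png

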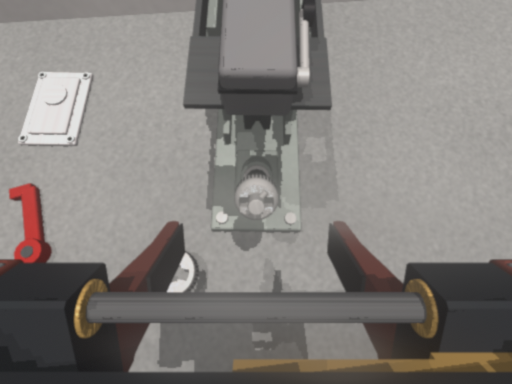

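View pics/side1.png

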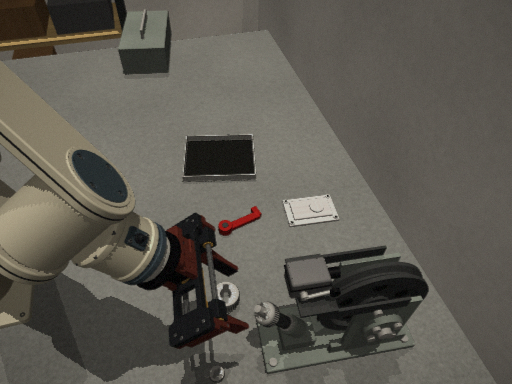

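The wrist view shows the seat and rod tip at about (257,205), centred between the fingers, with the tool tilted about 35° along the rod. I'll refine the tip position and look at the slot.

```bash
python3 - <<'E'
from h import *
w=load("wrist1")
crop(w,215,140,85,95,8,"pics/cw.png")
tip=np.array([539.7,-275.4,162.0]);print(proj(w,tip)); print(proj(w,tip-36*np.array([-.571,.056,.819])))
C=cloud(w);print(C[204:212:2,250:264:3].round(0).tolist())
E
```

```text
[256.03836461 207.2962207 ]
[256.20778848 194.361365  ]
[[[543.0, -271.0, 162.0], [542.0, -273.0, 164.0], [542.0, -276.0, 163.0], [542.0, -278.0, 163.0], [542.0, -280.0, 162.0]], [[541.0, -271.0, 162.0], [541.0, -273.0, 161.0], [541.0, -275.0, 161.0], [541.0, -278.0, 161.0], [540.0, -280.0, 162.0]], [[540.0, -270.0, 160.0], [540.0, -273.0, 160.0], [540.0, -275.0, 160.0], [539.0, -278.0, 161.0], [539.0, -280.0, 160.0]], [[539.0, -270.0, 160.0], [538.0, -273.0, 160.0], [538.0, -275.0, 160.0], [538.0, -278.0, 159.0], [538.0, -280.0, 160.0]]]
```

View pics/cw.png

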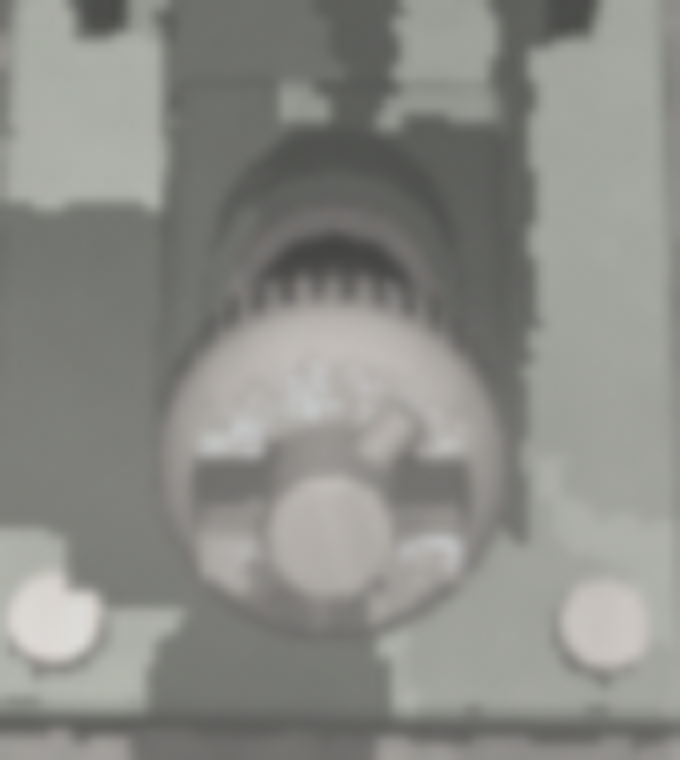

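```bash
python3 - <<'E'
from h import *
w=load("wrist1")
tip=tri([(w,(215+330/8,140+537/8)),(load("side0"),(257.86,308.3)),(load("top0"),(376.1,222.1))]);print("tip",tip)
tip=np.array([539.5,-275.5,161.8])
R=np.array([[.813,-.087,.575],[-.07,-.996,-.052],[.578,.002,-.816]]) # tool
d=np.array([-.571,.056,.819]);d/=np.linalg.norm(d)
def ang(px,h):
    q=np.array([215+px[0]/8,140+px[1]/8]);c,r=ray(w,q);p0=tip+h*d
    X=c+r*((p0-c)@d)/(r@d)-p0
    v=R.T@X;return v.round(1),np.degrees(np.arctan2(v[1],v[0])).round(1)
print("pin centre px",(proj(w,tip-12.5*d)-[215,140])*8)
for p in ((385,432),(397,412),(370,455),(380,410)): print("pin",p,ang(p,-12.5+1))
for p in ((205,482),(455,482),(465,480),(200,480)): print("slot",p,ang(p,-19))
E
```

```text
tip [ 539.77046766 -275.43703594  161.97630975]
pin centre px [329.9048041  501.42459555]
pin (385, 432) (array([8.1, 5.8, 0. ]), np.float64(35.6))
pin (397, 412) (array([10.3,  7. ,  0. ]), np.float64(34.3))
pin (370, 455) (array([5.5, 4.2, 0. ]), np.float64(37.4))
pin (380, 410) (array([10.5,  5.2,  0. ]), np.float64(26.5))
slot (205, 482) (array([ -0. , -13.7,   0.1]), np.float64(-90.1))
slot (455, 482) (array([ 0.1, 13.7, -0.1]), np.float64(89.5))
slot (465, 480) (array([ 0.4, 14.7, -0.1]), np.float64(88.6))
slot (200, 480) (array([  0.2, -14.2,   0.1]), np.float64(-89.1))
```

Request:
{"fn": "send_rows", "kwargs": {"rows": [[-0.0023,-0.0021,0,0,1],[0,0,0.02,0.12,1],[0,0,0.02,0.12,1],[0,0,0.02,0,1],[0,0,0.02,0,1]]}}

```text
t: 9.8
ee_pos: [502.0, -268.5, 211.0]
orientation: [-2.913, 0.477, -0.933]
ft_force: [0.2, -0.3, 0.2]
width: 88.2
```

```bash
python3 st.py; python3 - <<'E'
from workcell import get_image
from h import *
im=get_image("wrist");np.save("wrist2.npy",im,allow_pickle=True)
cv2.imwrite("pics/wrist2.png",im["color"])
E
```

```text
9.8 [-0.6333  0.3984  2.0923  1.2364  0.3227  0.1273] [ 502.  -268.5  211. ] 
 [[ 0.771 -0.276  0.574]
 [-0.303 -0.952 -0.05 ]
 [ 0.56  -0.136 -0.818]] [ 0.2 -0.3  0.2] [0.09 0.36 0.05] 88.2
```

View pics/wrist2.png

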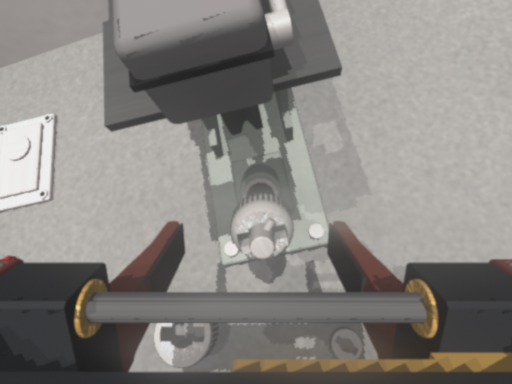

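Request:
{"fn": "send_rows", "kwargs": {"rows": [[0.0018,0.0015,0.008,0,1],[0.0018,0.0014,0.008,0,1],[0,0,0.005,0,1],[0,0,0,0,1]]}}

```text
t: 10.25
ee_pos: [515.2, -274.2, 195.1]
orientation: [-2.913, 0.479, -0.931]
ft_force: [0.3, 1.0, 0.3]
width: 87.5
```

```bash
python3 st.py
```

```text
10.25 [-0.6261  0.4449  2.0678  1.2987  0.3118  0.069 ] [ 515.2 -274.2  195.1] 
 [[ 0.771 -0.277  0.573]
 [-0.305 -0.951 -0.05 ]
 [ 0.559 -0.136 -0.818]] [0.3 1.  0.3] [ 0.04  0.35 -0.  ] 87.5
```

Request:
{"fn": "send_rows", "kwargs": {"rows": [[0.0003,-0.0005,0.008,0,1],[0.0003,-0.0005,0.008,0,1],[0,0,0,0,1]]}}

```text
t: 10.55
ee_pos: [525.0, -274.1, 182.3]
orientation: [-2.913, 0.479, -0.93]
ft_force: [-0.2, 0.0, 0.0]
width: 87.8
```

```bash
python3 st.py; python3 - <<'E'
from workcell import get_image
from h import *
for n in ("wrist","side","top"):
    im=get_image(n);np.save(n+"3.npy",im,allow_pickle=True)
cv2.imwrite("pics/wrist3.png",load("wrist3")["color"])
crop(load("side3"),180,220,150,110,5,"pics/side3.png")
crop(load("top3"),320,150,110,100,6,"pics/top3.png")
E
```

```text
10.55 [-0.6139  0.4783  2.0543  1.363   0.3002  0.012 ] [ 525.  -274.1  182.3] 
 [[ 0.772 -0.277  0.572]
 [-0.305 -0.951 -0.049]
 [ 0.558 -0.137 -0.818]] [-0.2  0.   0. ] [-0.04  0.38  0.01] 87.8
```

View pics/wrist3.png

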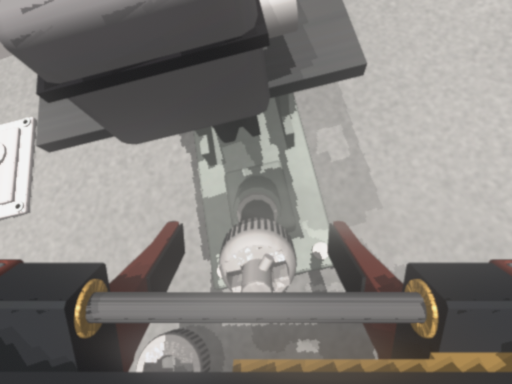

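View pics/side3.png

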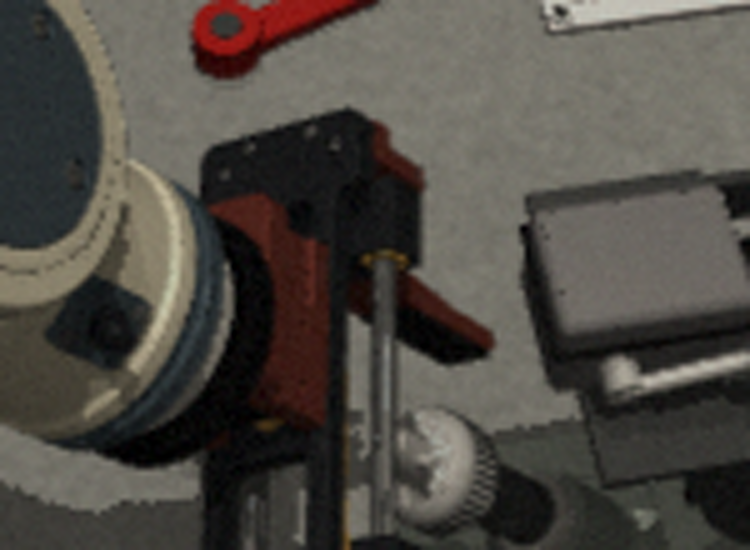

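The seat sits midway between the fingers (seat about (257,262), fingers about 175 and 337 px), and the body is clear of the switch. Closing now.

Request:
{"fn": "send_rows", "kwargs": {"rows": [[0,0,0,0,0],[0,0,0,0,-1],[0,0,0,0,-1],[0,0,0,0,-1],[0,0,0,0,-1]]}}

```text
t: 11.2
ee_pos: [524.9, -274.1, 182.4]
orientation: [-2.913, 0.479, -0.93]
ft_force: [-0.4, -1.0, -0.5]
width: 51.6
```

Request:
{"fn": "send_rows", "kwargs": {"rows": [[0,0,0,0,-1],[0,0,0,0,-1],[0,0,0,0,-1]]}}

```text
t: 11.5
ee_pos: [524.9, -274.2, 182.4]
orientation: [-2.913, 0.479, -0.93]
ft_force: [-0.3, -0.8, -0.4]
width: 40.0
```

Request:
{"fn": "send_rows", "kwargs": {"rows": [[0,0,0,-0.08,-1],[0,0,0,-0.08,-1],[0,0,0,-0.08,-1]]}}

```text
t: 11.8
ee_pos: [524.9, -274.2, 182.4]
orientation: [2.967, -0.123, 0.937]
ft_force: [-0.3, -0.3, 0.2]
width: 39.9
```

Request:
{"fn": "send_rows", "kwargs": {"rows": [[0,0,0,-0.08,-1],[0,0,0,-0.08,-1],[0,0,0,-0.08,-1],[0,0,0,0,-1]]}}

```text
t: 12.2
ee_pos: [524.8, -274.1, 182.3]
orientation: [2.897, 0.224, 0.906]
ft_force: [-1.2, -0.8, -0.8]
width: 40.2
```

```bash
python3 st.py; python3 - <<'E'
from workcell import get_image
from h import *
for n in ("wrist","top"):
    im=get_image(n);np.save(n+"4.npy",im,allow_pickle=True)
crop(load("wrist4"),176,200,160,120,5,"pics/wrist4.png")
crop(load("top4"),320,150,110,100,6,"pics/top4.png")
E
```

```text
12.2 [-0.614   0.4781  2.0545  1.3631  0.3002 -0.4689] [ 524.8 -274.1  182.3] 
 [[ 0.812  0.111  0.572]
 [ 0.169 -0.984 -0.049]
 [ 0.558  0.137 -0.818]] [-1.2 -0.8 -0.8] [ 0.04  0.55 -0.03] 40.2
```

View pics/wrist4.png

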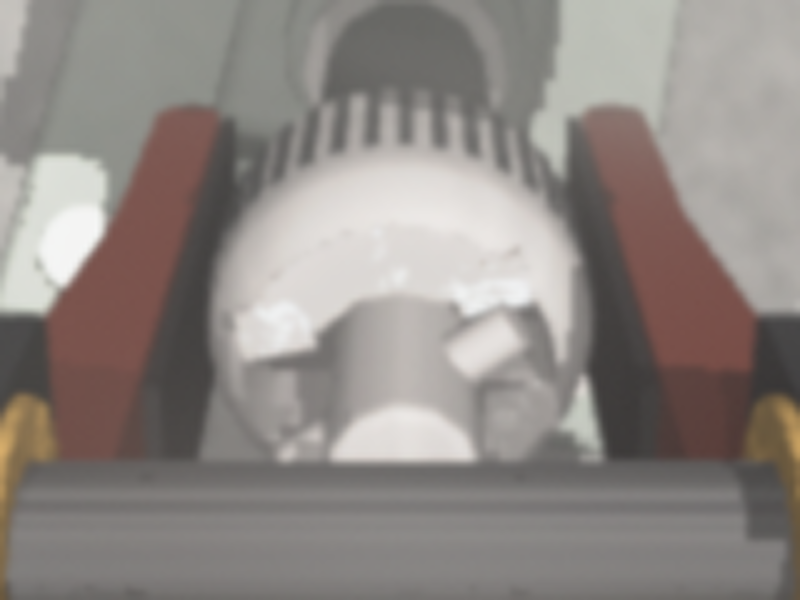

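View pics/top4.png

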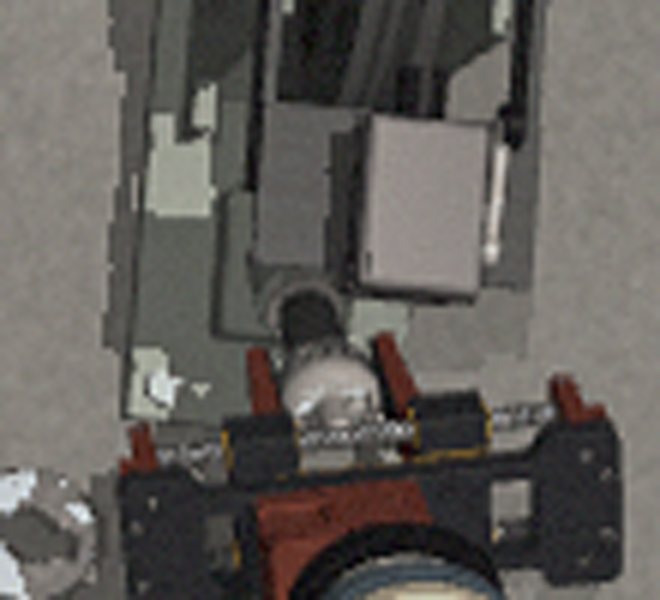

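Request:
{"fn": "send_rows", "kwargs": {"rows": [[0,0,0,0,0.2],[0,0,0,0,0.2],[0,0,0,0.08,0.2],[0,0,0,0.08,0.2],[0,0,0,0.08,0.2]]}}

```text
t: 12.8
ee_pos: [525.1, -274.2, 182.5]
orientation: [2.969, -0.134, 0.939]
ft_force: [0.5, 0.3, -0.3]
width: 52.6
```

Request:
{"fn": "send_rows", "kwargs": {"rows": [[0,0,0,0.08,0.2],[0,0,0,0.08,0.2],[0,0,0,0.08,0.2],[0,0,0,0,-1],[0,0,0,0,-1]]}}

```text
t: 13.3
ee_pos: [525.0, -274.2, 182.5]
orientation: [-2.914, 0.477, -0.931]
ft_force: [-0.0, -0.1, -0.0]
width: 40.3
```

Request:
{"fn": "send_rows", "kwargs": {"rows": [[0,0,0,0,-1],[0,0,0,0,-1],[0,0,0,0,-1],[0,0,0,0,-1]]}}

```text
t: 13.7
ee_pos: [525.0, -274.2, 182.4]
orientation: [-2.913, 0.479, -0.931]
ft_force: [0.1, 0.4, -0.1]
width: 39.8
```

```bash
python3 st.py; python3 - <<'E'
from workcell import get_image
from h import *
for n in ("wrist",):
    im=get_image(n);np.save(n+"5.npy",im,allow_pickle=True)
crop(load("wrist5"),176,200,160,120,5,"pics/wrist5.png")
E
```

```text
13.7 [-0.614   0.4781  2.0542  1.3631  0.3002  0.0115] [ 525.  -274.2  182.4] 
 [[ 0.772 -0.277  0.573]
 [-0.305 -0.951 -0.05 ]
 [ 0.558 -0.136 -0.818]] [ 0.1  0.4 -0.1] [ 0.03  0.33 -0.03] 39.8
```

View pics/wrist5.png

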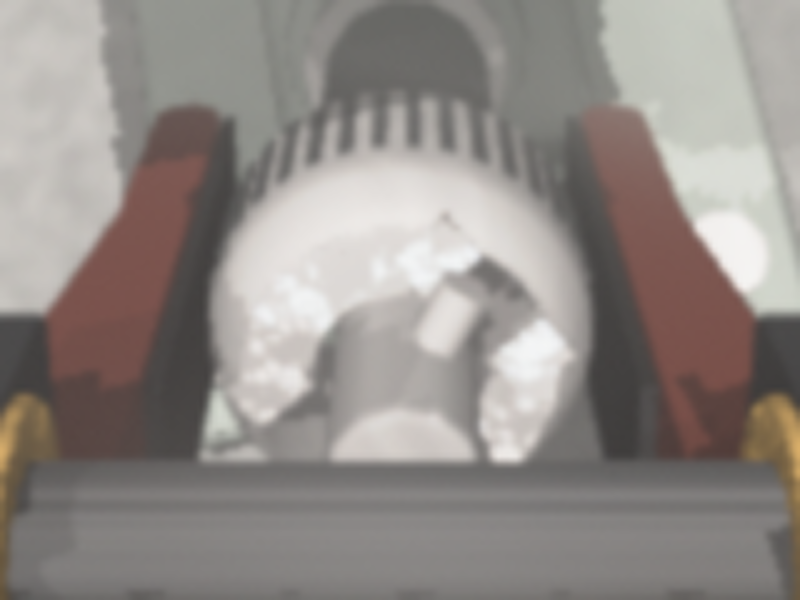

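Request:
{"fn": "send_rows", "kwargs": {"rows": [[0,0,0,-0.08,-1],[0,0,0,-0.08,-1],[0,0,0,-0.08,-1]]}}

```text
t: 14.05
ee_pos: [524.9, -274.2, 182.4]
orientation: [2.967, -0.123, 0.938]
ft_force: [-0.5, -0.1, 0.5]
width: 39.7
```

Request:
{"fn": "send_rows", "kwargs": {"rows": [[0,0,0,-0.08,-1],[0,0,0,-0.08,-1],[0,0,0,-0.08,-1],[0,0,0,0,-1]]}}

```text
t: 14.45
ee_pos: [524.8, -274.0, 182.4]
orientation: [2.897, 0.225, 0.906]
ft_force: [-0.3, 0.7, -0.9]
width: 39.8
```

```bash
python3 st.py; python3 - <<'E'
from workcell import get_image
from h import *
for n in ("wrist",):
    im=get_image(n);np.save(n+"6.npy",im,allow_pickle=True)
crop(load("wrist6"),206,225,100,75,8,"pics/wrist6.png")
E
```

```text
14.45 [-0.614   0.4781  2.0545  1.3631  0.3003 -0.4691] [ 524.8 -274.   182.4] 
 [[ 0.812  0.111  0.573]
 [ 0.169 -0.984 -0.049]
 [ 0.558  0.137 -0.818]] [-0.3  0.7 -0.9] [-0.01  0.39  0.05] 39.8
```

View pics/wrist6.png

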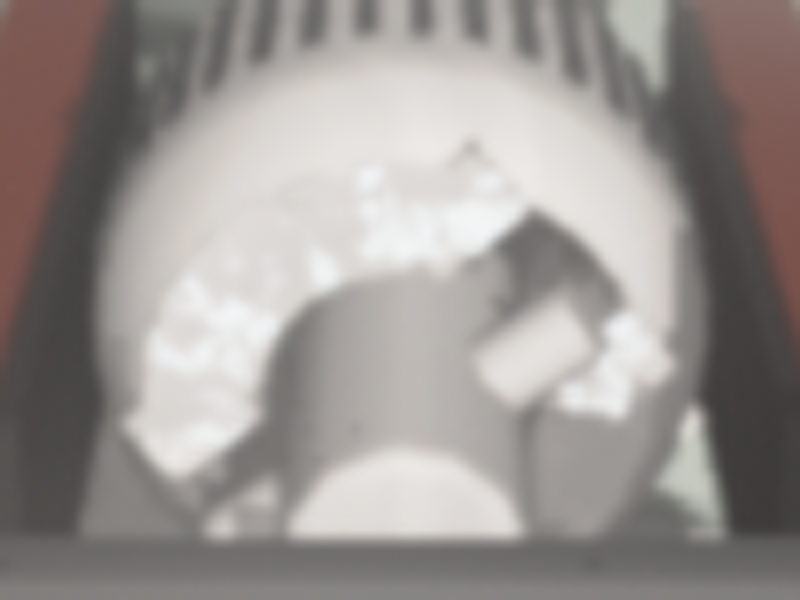

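```bash
python3 - <<'E'
from h import *
w=load("wrist6")
tip=np.array([539.8,-275.4,162.0])
R=np.array([[.812,.111,.573],[.169,-.984,-.049],[.558,.137,-.818]])
d=np.array([-.571,.056,.819]);d/=np.linalg.norm(d)
print("tip px",(proj(w,tip)-[206,225])*8, "pinc",(proj(w,tip-12.5*d)-[206,225])*8)
def ang(px,h):
    q=np.array([206+px[0]/8,225+px[1]/8]);c,r=ray(w,q);p0=tip+h*d
    X=c+r*((p0-c)@d)/(r@d)-p0
    v=R.T@X;return v.round(1),np.degrees(np.arctan2(v[1],v[0])).round(1)
for p in ((562,298),(590,345),(577,320)): print("pin end",p,ang(p,-12.5))
for h in (-19,-20,-22):
  for p in ((535,208),(622,305),(580,257),(195,480)): print("slot",h,p,ang(p,h))
C=cloud(w)
for p in ((535,208),(480,150),(560,400),(400,240),(620,360)):
    q=C[int(225+p[1]/8),int(206+p[0]/8)]; print(p,((q-tip)@d).round(1),(R.T@(q-tip)).round(1))
E
```

```text
tip px [406.17772111 571.08567175] pinc [406.67120302 435.74004256]
pin end (562, 298) (array([ 9. ,  8.8, -0. ]), np.float64(44.3))
pin end (590, 345) (array([ 6. , 10.5, -0. ]), np.float64(60.2))
pin end (577, 320) (array([ 7.6,  9.7, -0. ]), np.float64(51.9))
slot -19 (535, 208) (array([11.3,  7.6, -0. ]), np.float64(34.0))
slot -19 (622, 305) (array([ 4.8, 12.9, -0.1]), np.float64(69.6))
slot -19 (580, 257) (array([ 8. , 10.3, -0. ]), np.float64(52.2))
slot -19 (195, 480) (array([ -7.5, -13.1,   0.1]), np.float64(-119.8))
slot -20 (535, 208) (array([10.7,  7.6, -0. ]), np.float64(35.5))
slot -20 (622, 305) (array([ 4.2, 13. , -0.1]), np.float64(72.0))
slot -20 (580, 257) (array([ 7.5, 10.4, -0. ]), np.float64(54.4))
slot -20 (195, 480) (array([ -8.2, -13.2,   0.1]), np.float64(-121.8))
slot -22 (535, 208) (array([ 9.7,  7.8, -0. ]), np.float64(38.8))
slot -22 (622, 305) (array([ 3.1, 13.3, -0.1]), np.float64(77.0))
slot -22 (580, 257) (array([ 6.4, 10.6, -0. ]), np.float64(59.0))
slot -22 (195, 480) (array([ -9.5, -13.4,   0.1]), np.float64(-125.4))
(535, 208) -39.6 [ 0.2  8.6 39.6]
(480, 150) 105.9 [  78.1   -0.6 -105.6]
(560, 400) -20.3 [-2.6  9.6 20.2]
(400, 240) -21.0 [ 8.  -0.3 21. ]
(620, 360) -20.2 [ 0.2 12.9 20.2]
```

Slot is at about 52° and pin at about 50° in the tool frame, so they line up. I'll draw it up slowly and watch the force.

Request:
{"fn": "send_rows", "kwargs": {"rows": [[0,0,-0.0015,0,-1],[0,0,-0.0015,0,-1],[0,0,-0.0015,0,-1],[0,0,-0.001,0,-1]]}}

```text
t: 14.9
ee_pos: [521.7, -273.8, 187.0]
orientation: [2.897, 0.223, 0.906]
ft_force: [1.2, -0.1, -1.8]
width: 39.8
```

Request:
{"fn": "send_rows", "kwargs": {"rows": [[0,0,-0.001,0,-1],[0,0,-0.001,0,-1]]}}

```text
t: 15.1
ee_pos: [520.6, -273.8, 188.6]
orientation: [2.897, 0.223, 0.906]
ft_force: [1.7, -0.6, -1.2]
width: 39.3
```

Request:
{"fn": "send_rows", "kwargs": {"rows": [[0,0,-0.001,0,-1],[0,0,-0.001,0,-1]]}}

```text
t: 15.3
ee_pos: [519.4, -273.7, 190.2]
orientation: [2.897, 0.223, 0.906]
ft_force: [0.4, -0.9, -1.3]
width: 39.7
```

```bash
python3 st.py; python3 - <<'E'
from workcell import get_image
from h import *
for n in ("wrist",):
    im=get_image(n);np.save(n+"7.npy",im,allow_pickle=True)
crop(load("wrist7"),206,225,100,75,8,"pics/wrist7.png")
E
```

```text
15.3 [-0.6199  0.4577  2.0624  1.3224  0.3063 -0.4306] [ 519.4 -273.7  190.2] 
 [[ 0.812  0.11   0.573]
 [ 0.169 -0.984 -0.05 ]
 [ 0.558  0.137 -0.818]] [ 0.4 -0.9 -1.3] [0.02 0.42 0.06] 39.7
```

View pics/wrist7.png

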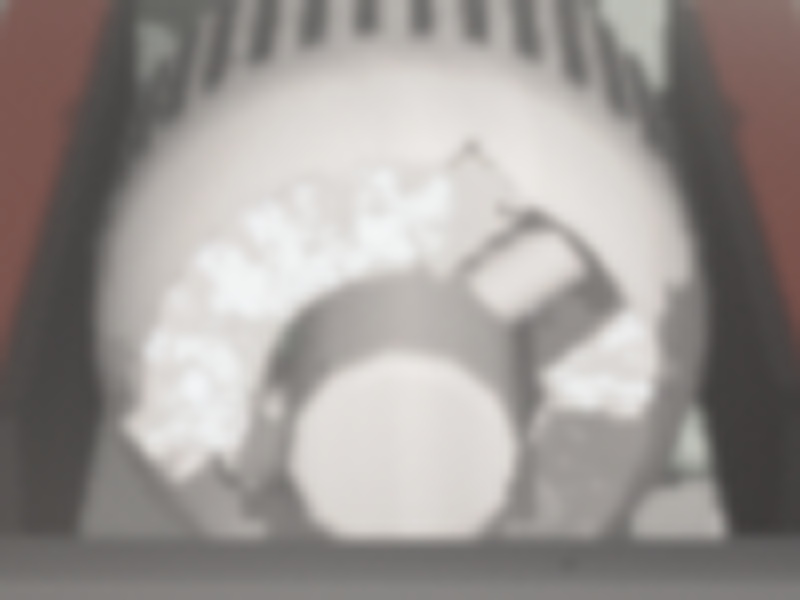

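The pin sits inside the slot at about (525,270) with the seat 9.5 mm up and no force to speak of. Carrying on.

Request:
{"fn": "send_rows", "kwargs": {"rows": [[0,0,-0.002,0,-1],[0,0,-0.002,0,-1],[0,0,-0.002,0,-1]]}}

```text
t: 15.65
ee_pos: [515.9, -273.4, 195.2]
orientation: [2.897, 0.224, 0.906]
ft_force: [-0.1, 0.2, -1.9]
width: 39.9
```

Request:
{"fn": "send_rows", "kwargs": {"rows": [[0,0,-0.002,0,-1],[0,0,-0.002,0,-1],[0,0,-0.002,0,-1],[0,0,-0.002,0,-1],[0,0,-0.002,0,-1]]}}

```text
t: 16.15
ee_pos: [510.2, -272.9, 203.4]
orientation: [2.897, 0.224, 0.906]
ft_force: [-0.1, -0.0, -1.8]
width: 39.8
```

Request:
{"fn": "send_rows", "kwargs": {"rows": [[0,0,-0.002,0,-1],[0,0,-0.002,0,-1],[0,0,-0.002,0,-1],[0,0,-0.002,0,-1],[0,0,-0.002,0,-1]]}}

```text
t: 16.65
ee_pos: [504.5, -272.4, 211.6]
orientation: [2.897, 0.223, 0.906]
ft_force: [0.5, -0.3, -1.4]
width: 39.4
```

Request:
{"fn": "send_rows", "kwargs": {"rows": [[0,0,-0.003,0,-1],[0,0,-0.003,0,-1],[0,0,-0.003,0,-1],[0,0,-0.003,0,-1],[0,0,-0.003,0,-1]]}}

```text
t: 17.15
ee_pos: [495.8, -271.6, 224.0]
orientation: [2.897, 0.223, 0.906]
ft_force: [0.3, -0.1, -2.2]
width: 39.9
```

```bash
python3 st.py
```

```text
17.15 [-0.6468  0.3687  2.0929  1.1519  0.3409 -0.2734] [ 495.8 -271.6  224. ] 
 [[ 0.812  0.11   0.573]
 [ 0.169 -0.984 -0.05 ]
 [ 0.558  0.137 -0.818]] [ 0.3 -0.1 -2.2] [-0.01  0.53  0.04] 39.9
```

Request:
{"fn": "send_rows", "kwargs": {"rows": [[0,0,-0.01,0,-1],[0,0,-0.02,0,-1],[0,0,-0.02,0,-1],[0,0,-0.01,0,-1],[0,0,0,0,-1]]}}

```text
t: 17.65
ee_pos: [461.3, -268.9, 274.1]
orientation: [2.895, 0.223, 0.908]
ft_force: [0.1, 0.5, -1.7]
width: 39.7
```

```bash
python3 st.py; python3 - <<'E'
from workcell import get_image
from h import *
for n in ("wrist","side","top"):
    im=get_image(n);np.save(n+"8.npy",im,allow_pickle=True); cv2.imwrite(f"pics/{n}8.png",im["color"])
crop(load("wrist8"),176,200,160,120,5,"pics/wrist8c.png")
E
```

```text
17.65 [-0.6912  0.2342  2.1242  0.9362  0.4175 -0.0767] [ 461.3 -268.9  274.1] 
 [[ 0.812  0.11   0.574]
 [ 0.169 -0.984 -0.051]
 [ 0.559  0.138 -0.817]] [ 0.1  0.5 -1.7] [0.05 0.53 0.02] 39.7
```

View pics/wrist8.png

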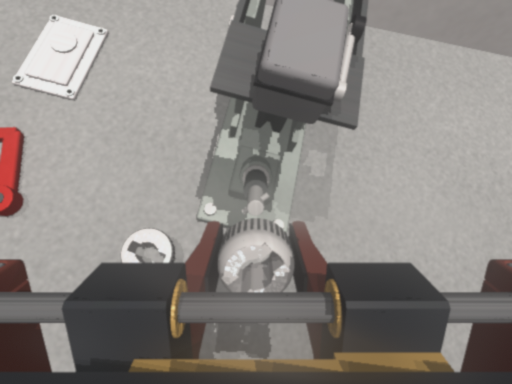

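View pics/side8.png

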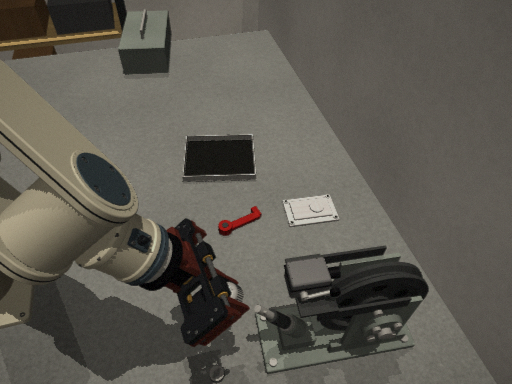

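View pics/top8.png

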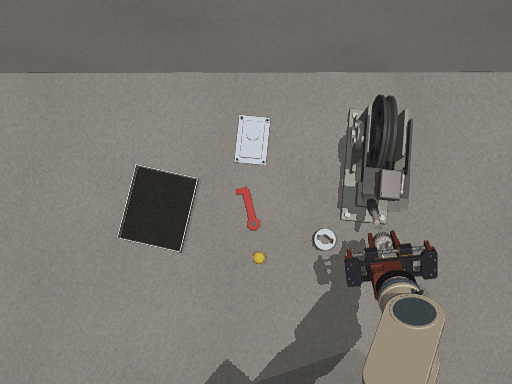

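The seat is off the rod and held. At full stretch the arm can only tilt further out, so the seat will arrive at the tray tilted. I'll fit the arm's kinematics from the logged poses to plan joint limits over the tray.

```bash
cat > kin.py <<'E'
import numpy as np
from scipy.spatial.transform import Rotation as Ro
from scipy.optimize import least_squares
D=[([1.15501354,.423808765,1.63068062,-1e-6,1.08858868,-.0190115],[241.34,576.06,301.93],[[0]*3]*3),
([-.0983,1.26988,.08702,.002246,1.58671,1.55855],[1069.3,-93,281.3],0),
([-.0985,1.1719,.3177,.0023,1.4745,1.5582],[1045.2,-90.8,267.1],0),
([-.0982,1.2392,.0861,.0051,1.3716,1.5589],[1116.3,-96.9,331.1],0),
([-.0984,1.0922,.311,.0074,1.1411,1.5575],[1115.9,-96.7,386.3],0),
([-.2748,-.0583,2.1222,.2349,.4807,1.2069],[479.7,-97.2,389.3],0),
([-.6966,.2244,2.1222,.9205,.4266,.1777],[459.7,-270.4,279.],0),
([-.614,.4781,2.0545,1.3631,.3002,-.4689],[524.8,-274.1,182.3],0),
([-.6468,.3687,2.0929,1.1519,.3409,-.2734],[495.8,-271.6,224.],0),
([-.6912,.2342,2.1242,.9362,.4175,-.0767],[461.3,-268.9,274.1],0)]
def fk(q,p,full=False):
    a1,h,L2,e,L3,L,f=p
    R1=Ro.from_euler('z',q[0]);R2=R1*Ro.from_euler('y',q[1]);R3=R2*Ro.from_euler('y',q[2])
    R=R3*Ro.from_euler('z',q[3])*Ro.from_euler('y',q[4])*Ro.from_euler('z',q[5])
    x=np.array([0,0,h])+R1.apply([a1,0,0])+R2.apply([f,0,L2])+R3.apply([e,0,L3])+R.apply([0,0,L])
    return (x,R)
def fit():
    r=least_squares(lambda p:np.concatenate([fk(q,p)[0]-x for q,x,_ in D]),[50,350,450,0,450,200,0])
    return r
P=fit().x
if __name__=="__main__":
    r=fit();print(r.x.round(1),np.abs(r.fun).max())
    q,x,_=D[-1];print(fk(q,r.x)[0],fk(q,r.x)[1].as_matrix().round(3))
E
python3 kin.py
```

```text
[-15.9 327.7 568.2  74.9 489.7 252.3  -0.7] 12.991841186205875
[ 458.97576507 -272.79518315  274.3885037 ] [[-0.11   0.812  0.574]
 [ 0.984  0.169 -0.051]
 [-0.138  0.559 -0.817]]
```

```bash
python3 - <<'E'
from kin import *
for q,x,_ in D: print((fk(q,P)[0]-x).round(1))
P2=least_squares(lambda p:np.concatenate([fk(q,p)[0]-x for q,x,_ in D]),P,loss='soft_l1').x
print(P2.round(1))
for q,x,_ in D: print((fk(q,P2)[0]-x).round(1))
E
```

```text
[  7.3 -13.   -2.4]
[ -3.7 -11.5  -1.2]
[ -4.  -11.5  -1.4]
[  1.3 -11.9   0.8]
[  4.3 -12.2   2.9]
[-1.1 -9.5  1.9]
[-2.3 -3.8  0.4]
[-1.4 -5.5 -0.8]
[-1.8 -4.9 -0.4]
[-2.3 -3.9  0.3]
[-16.2 335.9 566.4  75.1 487.9 263.   -4.4]
[  4.7 -18.7  -4.3]
[ -6.6 -11.2  -0.9]
[ -7.4 -11.1  -1.2]
[  0.9 -11.8   1.7]
[  4.8 -12.2   4.3]
[-0.4 -8.5  0.2]
[-0.7 -0.6  0.1]
[ 0.  -2.7  0.2]
[-0.4 -1.9  0. ]
[-0.8 -0.7  0.1]
```

```bash
sed -i 's/a1,h,L2,e,L3,L,f=p/a1,h,L2,e,L3,L,f,b=p/; s/R1.apply(\[a1,0,0\])/R1.apply([a1,b,0])/; s/200,0\])/200,0,12])/' kin.py; python3 kin.py
cat > plan.py <<'E'
from kin import *
lo=np.array([-3,-.9,.09,-1.31,.11,-2.54]);hi=np.array([3,2.11,2.58,4.45,2.69,2.54])
Tm=Ro.from_euler('z',90,degrees=True)
def ik(x,Rt,q0):
    f=lambda q:np.concatenate([(fk(q,P)[0]-x)/100,((fk(q,P)[1]*Tm)*Rt.inv()).as_rotvec()])
    return least_squares(f,np.clip(q0,lo+.001,hi-.001),bounds=(lo,hi),xtol=1e-10,ftol=1e-10)
if __name__=="__main__":
    Rt=Ro.from_matrix([[.812,.11,.574],[.169,-.984,-.051],[.559,.138,-.817]])*Ro.from_euler('z',.243)
    print(Rt.as_matrix().round(3))
    c=np.array([583.6,258.2]);ux=np.array([.98,-.2]);uy=np.array([.2,.98])
    for a in (-60,0,60):
        for b in (-50,0,50):
            g=np.r_[c+a*ux+b*uy,28];x=g-61*Rt.as_matrix()[:,2]
            best=min((ik(x,Rt,q0) for q0 in ([.3,.5,2,-1,.4,1.5],[.3,.5,2,2,.4,-1],[.3,.5,2,0,.4,1])),key=lambda r:r.cost)
            print(a,b,x.round(),best.x.round(2),best.cost.round(5))
E
python3 plan.py
```

```text
[ 1.000e-01  3.124e+02  5.631e+02  7.750e+01  4.849e+02  2.296e+02
 -0.000e+00  1.190e+01] 0.05666962640069073
[ 461.28666075 -268.89798473  274.08543557] [[-0.11   0.812  0.574]
 [ 0.984  0.169 -0.051]
 [-0.138  0.559 -0.817]]
[[ 0.814 -0.089  0.574]
 [-0.073 -0.996 -0.051]
 [ 0.576 -0.    -0.817]]
-60 -50 [480. 224.  78.] [ 0.57  0.68  2.17  4.2   0.41 -2.03] 0.0
-60 0 [490. 273.  78.] [ 0.65  0.69  2.09  4.43  0.41 -2.2 ] 0.0
-60 50 [500. 322.  78.] [ 0.71  0.71  2.03  4.45  0.42 -2.18] 0.00144
0 -50 [539. 212.  78.] [ 0.48  0.69  2.08  4.25  0.35 -2.17] 0.0
0 0 [549. 261.  78.] [ 0.55  0.71  2.01  4.45  0.36 -2.31] 3e-05
0 50 [559. 310.  78.] [ 0.62  0.74  1.95  4.45  0.38 -2.28] 0.00195
60 -50 [597. 200.  78.] [ 0.4   0.72  1.97  4.35  0.3  -2.35] 0.0
60 0 [607. 249.  78.] [ 0.48  0.74  1.92  4.45  0.32 -2.4 ] 0.00045
60 50 [617. 298.  78.] [ 0.54  0.77  1.87  4.45  0.34 -2.36] 0.00322
```

```bash
cat > sim.py <<'E'
from plan import *
import sys
def run(wps,q,Rt,n=12):
    q=np.array(q,float);x0=fk(q,P)[0]
    for w in wps:
        w=np.array(w,float)
        for s in np.linspace(0,1,n+1)[1:]:
            r=ik(x0+(w-x0)*s,Rt,q); dq=np.abs(r.x-q).max(); q=r.x
            X,Rr=fk(q,P);
            if abs(s*4%1)<1e-6: print(X.round(),q.round(2),"cost%.5f"%r.cost,"dq%.2f"%dq,"tz",(Rr.as_matrix()[:,2]).round(3))
        x0=w
    return q
if __name__=="__main__":
    q=[-.6912,.2342,2.1242,.9362,.4175,-.0767+.243]
    Rt=fk(q,P)[1]*Tm
    print("A"); run([(461,-269,150),(461,-100,120),(480,100,120),(540,212,120),(540,212,78)],q,Rt)
    print("B"); run([(420,-200,150),(420,0,120),(480,150,120),(540,205,120),(540,205,78)],q,Rt)
    print("C");run([(440,-150,280),(480,0,280),(540,205,280),(540,205,78)],q,Rt)
E
python3 sim.py; python3 - <<'E'
from h import *
t=load("top0")
for n,uv,z in (("big",(325,239),30),("small",(379,259),15),("knob",(259,258),28),("pawlhub",(253,225),22),("pawltip",(242,190),15),("cover",(253,140),17)): print(n,onz(t,uv,z).round())
E
```

```text
A
[ 461. -269.  243.] [-0.69  0.3   2.14  1.1   0.37 -0.01] cost0.00000 dq0.06 tz [ 0.574 -0.051 -0.817]
[ 461. -269.  212.] [-0.69  0.36  2.16  1.3   0.35 -0.23] cost0.00000 dq0.08 tz [ 0.574 -0.051 -0.817]
[ 461. -269.  181.] [-0.69  0.43  2.17  1.53  0.33 -0.47] cost0.00000 dq0.08 tz [ 0.574 -0.051 -0.817]
[ 461. -269.  150.] [-0.69  0.5   2.18  1.75  0.34 -0.7 ] cost0.00000 dq0.08 tz [ 0.574 -0.051 -0.817]
[ 461. -227.  143.] [-0.61  0.5   2.23  2.01  0.32 -0.89] cost0.00000 dq0.09 tz [ 0.574 -0.051 -0.817]
[ 461. -185.  135.] [-0.52  0.51  2.27  2.28  0.32 -1.09] cost0.00000 dq0.09 tz [ 0.574 -0.051 -0.817]
[ 461. -142.  128.] [-0.41  0.52  2.31  2.55  0.33 -1.27] cost0.00000 dq0.09 tz [ 0.574 -0.051 -0.817]
[ 461. -100.  120.] [-0.3   0.54  2.34  2.79  0.36 -1.42] cost0.00000 dq0.08 tz [ 0.574 -0.051 -0.817]
[466. -50. 120.] [-0.15  0.54  2.35  3.04  0.36 -1.53] cost0.00000 dq0.08 tz [ 0.574 -0.051 -0.817]
[470.  -0. 120.] [-0.    0.54  2.34  3.29  0.35 -1.64] cost0.00000 dq0.08 tz [ 0.574 -0.051 -0.817]
[475.  50. 120.] [ 0.14  0.54  2.32  3.54  0.35 -1.76] cost0.00000 dq0.09 
[... 4007 characters left out ...]
.35  2.54] cost0.00137 dq0.03 tz [ 0.542 -0.02  -0.84 ]
[541. 204. 281.] [ 0.43  0.28  2.01 -0.59  0.41  2.54] cost0.00348 dq0.03 tz [ 0.522 -0.003 -0.853]
[541. 204. 231.] [ 0.41  0.36  2.03 -0.59  0.32  2.54] cost0.00856 dq0.03 tz [ 0.488  0.024 -0.872]
[541. 204. 181.] [ 0.39  0.45  2.04 -0.59  0.23  2.54] cost0.01582 dq0.03 tz [ 0.452  0.048 -0.891]
[542. 204. 130.] [ 0.37  0.55  2.04 -0.59  0.15  2.54] cost0.02500 dq0.03 tz [ 0.414  0.071 -0.907]
[542. 204.  80.] [ 0.36  0.65  2.02 -0.59  0.11  2.54] cost0.03584 dq0.03 tz [ 0.369  0.076 -0.926]
big [ 502. -174.   30.]
small [ 451. -315.   15.]
knob [454.  -5.  28.]
pawlhub [539.  11.  22.]
pawltip [631.  40.  15.]
cover [764.  11.  17.]
```

Request:
{"fn": "send_rows", "kwargs": {"rows": [[0,0,0,0.1215,-1],[0,0,0,0.1215,-1],[-0.0015,-0.0364,-0.0023,0,-1],[-0.0015,-0.0364,-0.0023,0,-1],[-0.0015,-0.0364,-0.0023,0,-1]]}}

```text
t: 18.3
ee_pos: [463.6, -158.2, 275.3]
orientation: [2.97, -0.134, 0.937]
ft_force: [0.4, 0.2, -2.1]
width: 39.5
```

Request:
{"fn": "send_rows", "kwargs": {"rows": [[-0.001,-0.025,-0.002,0,-1],[-0.001,-0.025,-0.002,0,-1],[-0.001,-0.015,-0.001,0,-1],[-0.001,-0.015,-0.001,0,-1],[0,0,0,0,-1]]}}

```text
t: 18.8
ee_pos: [463.9, -77.3, 278.0]
orientation: [2.971, -0.128, 0.936]
ft_force: [-0.4, -0.4, -1.8]
width: 39.6
```

```bash
python3 st.py
```

```text
18.8 [-0.2322  0.1113  2.2737  0.5164  0.1737  0.9415] [463.9 -77.3 278. ] 
 [[ 0.816 -0.085  0.571]
 [-0.071 -0.996 -0.047]
 [ 0.573 -0.002 -0.819]] [-0.4 -0.4 -1.8] [ 0.05  0.59 -0.02] 39.6
```

Request:
{"fn": "send_rows", "kwargs": {"rows": [[-0.0005,-0.01,-0.0005,0,-1],[-0.0005,-0.01,-0.0005,0,-1],[-0.0005,-0.01,-0.0005,0,-1],[-0.0005,-0.01,-0.0005,0,-1],[-0.0005,-0.007,-0.0005,0,-1]]}}

```text
t: 19.3
ee_pos: [464.8, -31.8, 279.0]
orientation: [2.969, -0.132, 0.937]
ft_force: [0.5, -0.6, -1.1]
width: 39.5
```

```bash
python3 st.py
```

```text
19.3 [-0.0968  0.1016  2.2824  0.0404  0.1467  1.5249] [464.8 -31.8 279. ] 
 [[ 0.816 -0.088  0.572]
 [-0.073 -0.996 -0.05 ]
 [ 0.574 -0.001 -0.819]] [ 0.5 -0.6 -1.1] [0.12 0.54 0.03] 39.5
```

Request:
{"fn": "send_rows", "kwargs": {"rows": [[-0.0257,-0.002,0.0367,0,-1],[-0.0257,0,0.0367,0,-1]]}}

```text
t: 19.5
ee_pos: [474.9, -32.3, 233.6]
orientation: [3.005, -0.131, 0.841]
ft_force: [0.5, 0.1, -1.8]
width: 39.6
```

```bash
python3 st.py
```

```text
19.5 [-0.0981  0.2202  2.2671  0.0979  0.1095  1.4653] [474.9 -32.3 233.6] 
 [[ 0.852 -0.085  0.517]
 [-0.076 -0.996 -0.04 ]
 [ 0.519 -0.005 -0.855]] [ 0.5  0.1 -1.8] [-0.02  0.53 -0.03] 39.6
```

Request:
{"fn": "send_rows", "kwargs": {"rows": [[-0.0313,-0.005,0.0314,0,-1],[-0.0313,-0.005,0.0314,0,-1]]}}

```text
t: 19.7
ee_pos: [472.1, -21.6, 198.4]
orientation: [3.035, -0.135, 0.732]
ft_force: [-0.9, -0.0, -1.5]
width: 39.2
```

```bash
python3 st.py
```

```text
19.7 [-0.0681  0.2992  2.2604 -0.0513  0.1088  1.6414] [472.1 -21.6 198.4] 
 [[ 0.886 -0.088  0.454]
 [-0.08  -0.996 -0.037]
 [ 0.456 -0.004 -0.89 ]] [-0.9 -0.  -1.5] [ 0.02  0.5  -0.05] 39.2
```

Request:
{"fn": "send_rows", "kwargs": {"rows": [[-0.0357,0.004,0.0266,0,-1],[-0.0357,0.003,0.0266,0,-1]]}}

```text
t: 19.9
ee_pos: [450.7, -24.8, 168.6]
orientation: [3.06, -0.135, 0.62]
ft_force: [-0.9, 0.2, -1.7]
width: 39.6
```

```bash
python3 st.py
```

```text
19.9 [-0.0804  0.3503  2.2825 -0.0159  0.1088  1.5938] [450.7 -24.8 168.6] 
 [[ 0.917 -0.088  0.388]
 [-0.081 -0.996 -0.033]
 [ 0.389 -0.001 -0.921]] [-0.9  0.2 -1.7] [0.07 0.45 0.01] 39.6
```

Request:
{"fn": "send_rows", "kwargs": {"rows": [[-0.042,0.005,-0.0015,0,-1],[-0.042,0.005,-0.0015,0,-1],[-0.042,0.005,0.0,0,-1]]}}

```text
t: 20.2
ee_pos: [346.5, -33.8, 172.4]
orientation: [3.088, -0.133, 0.534]
ft_force: [-0.3, -0.3, -0.8]
width: 40.0
```

```bash
python3 st.py
```

```text
20.2 [-0.1523  0.2369  2.4598  0.2945  0.1086  1.2174] [346.5 -33.8 172.4] 
 [[ 0.938 -0.085  0.335]
 [-0.083 -0.996 -0.02 ]
 [ 0.335 -0.009 -0.942]] [-0.3 -0.3 -0.8] [ 0.06  0.39 -0.02] 40.0
```

Request:
{"fn": "send_rows", "kwargs": {"rows": [[-0.012,-0.012,0.02,0,-1],[-0.016,-0.006,0.025,0,-1]]}}

```text
t: 20.4
ee_pos: [348.9, -18.1, 157.4]
orientation: [-3.1, 0.135, -0.472]
ft_force: [0.7, -0.2, -1.7]
width: 39.6
```

```bash
python3 st.py
```

```text
20.4 [-0.0985  0.2872  2.4462  0.1757  0.1084  1.3873] [348.9 -18.1 157.4] 
 [[ 0.951 -0.084  0.297]
 [-0.085 -0.996 -0.01 ]
 [ 0.297 -0.015 -0.955]] [ 0.7 -0.2 -1.7] [-0.03  0.35  0.03] 39.6
```

Request:
{"fn": "send_rows", "kwargs": {"rows": [[-0.012,-0.006,0.038,0,-1],[-0.012,-0.002,0.03,0,-1]]}}

```text
t: 20.6
ee_pos: [367.0, -12.4, 128.2]
orientation: [-3.104, 0.13, -0.386]
ft_force: [0.5, -0.3, -1.1]
width: 39.5
```

```bash
python3 st.py
```

```text
20.6 [-0.0788  0.3929  2.3954  0.1888  0.1082  1.3908] [367.  -12.4 128.2] 
 [[ 0.966 -0.081  0.245]
 [-0.084 -0.996  0.001]
 [ 0.244 -0.022 -0.969]] [ 0.5 -0.3 -1.1] [ 0.01  0.28 -0.02] 39.5
```

Request:
{"fn": "send_rows", "kwargs": {"rows": [[-0.034,-0.005,0.012,0,-1],[-0.034,-0.005,0.01,0,-1]]}}

```text
t: 20.8
ee_pos: [322.9, 0.8, 127.3]
orientation: [-3.106, 0.131, -0.315]
ft_force: [-0.7, -0.4, -1.8]
width: 39.7
```

```bash
python3 st.py
```

```text
20.8 [-0.0474  0.3683  2.4641  0.1675  0.1086  1.4428] [322.9   0.8 127.3] 
 [[ 0.976 -0.081  0.201]
 [-0.085 -0.996  0.009]
 [ 0.2   -0.025 -0.979]] [-0.7 -0.4 -1.8] [ 0.04  0.34 -0.01] 39.7
```

Request:
{"fn": "send_rows", "kwargs": {"rows": [[-0.018,-0.007,0.03,0,-1],[-0.02,-0.005,0.02,0,-1]]}}

```text
t: 21.0
ee_pos: [316.5, 15.5, 111.4]
orientation: [-3.11, 0.129, -0.242]
ft_force: [0.5, -0.3, -1.8]
width: 39.8
```

```bash
python3 st.py
```

```text
21.0 [0.0027 0.4198 2.4585 0.1126 0.108  1.5456] [316.5  15.5 111.4] 
 [[ 0.985 -0.081  0.155]
 [-0.084 -0.996  0.013]
 [ 0.154 -0.025 -0.988]] [ 0.5 -0.3 -1.8] [-0.02  0.23  0.03] 39.8
```

Request:
{"fn": "send_rows", "kwargs": {"rows": [[-0.03,-0.006,0.01,0,-1],[-0.03,-0.004,0.006,0,-1]]}}

```text
t: 21.2
ee_pos: [274.4, 31.7, 116.5]
orientation: [-3.117, 0.13, -0.191]
ft_force: [-0.8, -0.3, -2.3]
width: 39.5
```

```bash
python3 st.py
```

```text
21.2 [0.0695 0.3857 2.5243 0.027  0.1083 1.6968] [274.4  31.7 116.5] 
 [[ 0.989 -0.082  0.122]
 [-0.084 -0.996  0.011]
 [ 0.121 -0.022 -0.992]] [-0.8 -0.3 -2.3] [-0.03  0.18  0.03] 39.5
```

Request:
{"fn": "send_rows", "kwargs": {"rows": [[-0.014,-0.004,0.03,0,-1],[-0.01,-0.003,0.012,0,-1]]}}

```text
t: 21.4
ee_pos: [272.6, 43.8, 103.8]
orientation: [-3.125, 0.129, -0.138]
ft_force: [0.7, -0.5, -0.7]
width: 39.8
```

```bash
python3 st.py
```

```text
21.4 [ 0.1192  0.4342  2.5108 -0.0344  0.108   1.8066] [272.6  43.8 103.8] 
 [[ 0.993 -0.082  0.088]
 [-0.083 -0.997  0.007]
 [ 0.087 -0.014 -0.996]] [ 0.7 -0.5 -0.7] [-0.01  0.22 -0.01] 39.8
```

Request:
{"fn": "send_rows", "kwargs": {"rows": [[0.0228,-0.021,-0.0268,0,-1],[0.0228,-0.021,-0.0268,0,-1],[0.0228,-0.021,-0.0268,0,-1],[0,0,0,0,-1]]}}

```text
t: 21.8
ee_pos: [343.5, 102.6, 194.4]
orientation: [-3.12, 0.126, -0.154]
ft_force: [-0.6, 0.4, -2.2]
width: 39.6
```

```bash
python3 st.py
```

```text
21.8 [ 0.2667  0.2109  2.3124 -0.0302  0.52    1.9437] [343.5 102.6 194.4] 
 [[ 0.992 -0.08   0.099]
 [-0.081 -0.997  0.011]
 [ 0.098 -0.019 -0.995]] [-0.6  0.4 -2.2] [ 0.02  0.21 -0.03] 39.6
```

Request:
{"fn": "send_rows", "kwargs": {"rows": [[0.0372,-0.029,0.0035,0,-1],[0.0372,-0.029,0.0035,0,-1],[0.0372,-0.029,0.0035,0,-1],[0.0372,-0.029,0.0035,0,-1],[0.0372,-0.029,0.0035,0,-1]]}}

```text
t: 22.3
ee_pos: [536.9, 229.7, 190.3]
orientation: [-3.125, 0.128, -0.133]
ft_force: [-0.7, 0.1, -1.0]
width: 39.6
```

Request:
{"fn": "send_rows", "kwargs": {"rows": [[0.035,-0.0255,0.0035,0,-1],[0,0,0,0,-1],[0,0,0,0,-1]]}}

```text
t: 22.6
ee_pos: [572.9, 251.3, 189.9]
orientation: [-3.126, 0.128, -0.133]
ft_force: [-0.1, -0.6, -1.1]
width: 39.7
```

```bash
python3 st.py; python3 - <<'E'
from workcell import get_image
from h import *
for n in ("wrist","side","top"):
    im=get_image(n);np.save(n+"9.npy",im,allow_pickle=True); cv2.imwrite(f"pics/{n}9.png",im["color"])
crop(load("side9"),130,70,180,130,4.4,"pics/side9c.png")
E
```

```text
22.6 [ 0.4045  0.543   1.7409 -0.0391  0.7772  2.0839] [572.9 251.3 189.9] 
 [[ 0.993 -0.081  0.085]
 [-0.082 -0.997  0.007]
 [ 0.084 -0.014 -0.996]] [-0.1 -0.6 -1.1] [-0.03  0.24 -0.01] 39.7
```

View pics/wrist9.png

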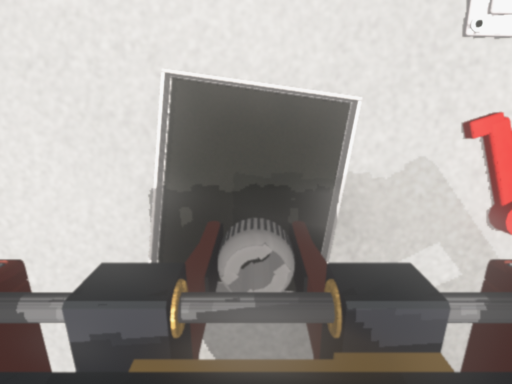

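View pics/side9c.png

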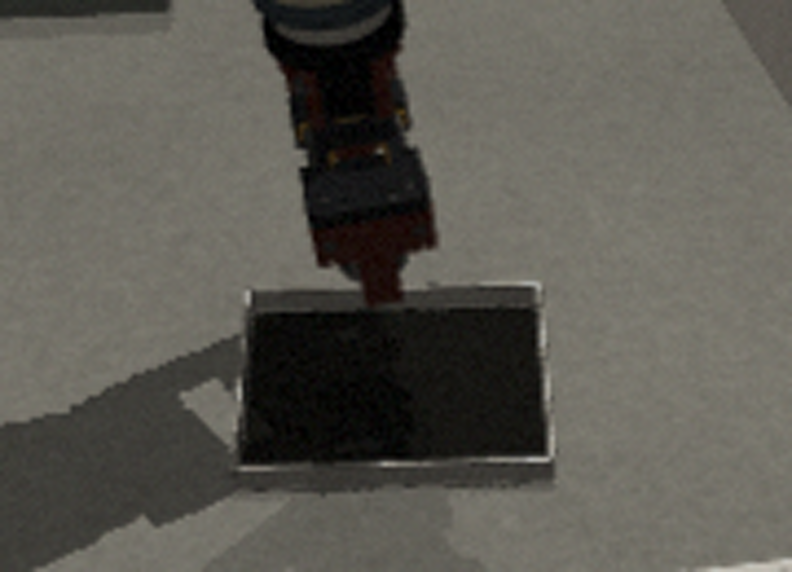

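View pics/top9.png

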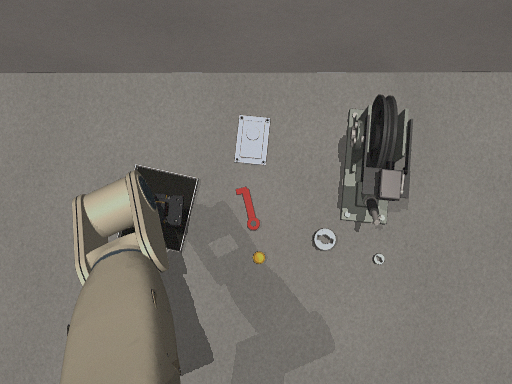

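Request:
{"fn": "send_rows", "kwargs": {"rows": [[-0.002,0.0003,0.025,0,-1],[-0.002,0.0003,0.025,0,-1],[-0.002,0.0003,0.025,0,-1],[-0.0016,0.0003,0.02,0,-1],[0,0,0,0,-1]]}}

```text
t: 23.25
ee_pos: [572.0, 250.7, 94.1]
orientation: [-3.128, 0.129, -0.13]
ft_force: [0.0, 0.3, -0.9]
width: 39.7
```

Request:
{"fn": "send_rows", "kwargs": {"rows": [[-0.0003,0,0.004,0,-1],[-0.0003,0,0.003,0,-1],[0,0,0,0,-1]]}}

```text
t: 23.55
ee_pos: [574.9, 252.4, 90.5]
orientation: [-3.125, 0.129, -0.14]
ft_force: [0.7, -0.3, -1.8]
width: 39.6
```

```bash
python3 st.py
```

```text
23.55 [ 0.4053  0.6977  1.7597 -0.0514  0.5992  2.0996] [574.9 252.4  90.5] 
 [[ 0.993 -0.082  0.09 ]
 [-0.083 -0.997  0.007]
 [ 0.089 -0.014 -0.996]] [ 0.7 -0.3 -1.8] [-0.03  0.2   0.03] 39.6
```

Request:
{"fn": "send_rows", "kwargs": {"rows": [[-0.0003,0,0.002,0,-1],[-0.0003,0,0.002,0,-1],[0,0,0.001,0,-1],[0,0,0,0,-1]]}}

```text
t: 23.95
ee_pos: [574.5, 252.4, 84.6]
orientation: [-3.126, 0.129, -0.139]
ft_force: [-0.2, 0.1, -1.8]
width: 40.1
```

Request:
{"fn": "send_rows", "kwargs": {"rows": [[0,0,0.001,0,-1],[0,0,0.0005,0,-1],[0,0,0,0,-1]]}}

```text
t: 24.25
ee_pos: [574.7, 252.5, 83.8]
orientation: [-3.126, 0.129, -0.139]
ft_force: [-2.8, -1.0, 5.0]
width: 39.8
```

```bash
python3 st.py;  python3 - <<'E'
from workcell import get_image
from h import *
im=get_image("side");np.save("side10.npy",im,allow_pickle=True)
crop(im,170,120,100,75,8,"pics/side10c.png")
E
```

```text
24.25 [ 0.4056  0.7086  1.7596 -0.0523  0.5895  2.101 ] [574.7 252.5  83.8] 
 [[ 0.993 -0.082  0.089]
 [-0.083 -0.997  0.007]
 [ 0.088 -0.014 -0.996]] [-2.8 -1.   5. ] [-0.28  0.56 -0.08] 39.8
```

View pics/side10c.png

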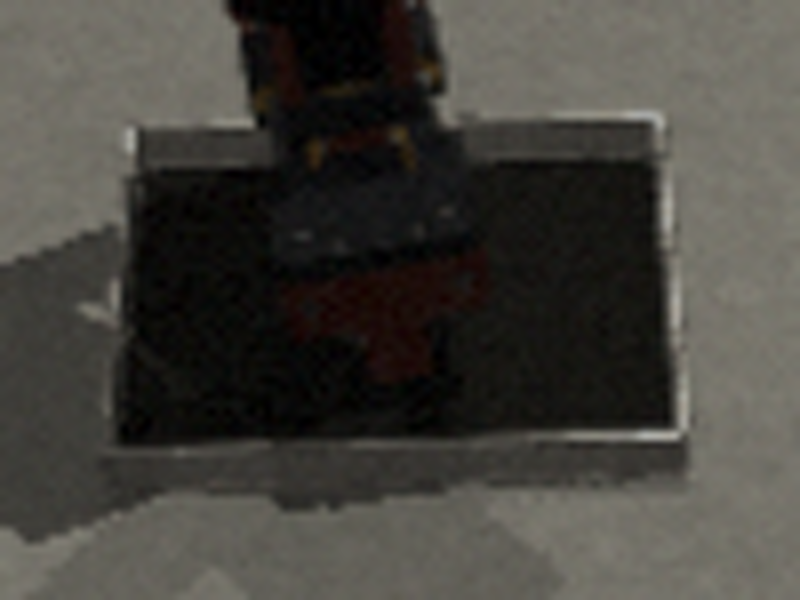

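The tips touch the rubber at TCP z 83.8, as calculated. The seat's underside hangs about 10 mm up, so the fall is at most about 0.46 m/s and under the 0.6 limit. Easing up slightly, then opening.

Request:
{"fn": "send_rows", "kwargs": {"rows": [[0,0,-0.0007,0,-1],[0,0,0,0,0.3],[0,0,0,0,0.3],[0,0,0,0,0.3],[0,0,0,0,0.3]]}}

```text
t: 24.8
ee_pos: [575.1, 252.7, 84.2]
orientation: [-3.125, 0.129, -0.141]
ft_force: [0.5, 2.4, 2.6]
width: 57.3
```

```bash
python3 st.py;  python3 - <<'E'
from workcell import get_image
from h import *
im=get_image("wrist");np.save("wrist11.npy",im,allow_pickle=True)
cv2.imwrite("pics/wrist11.png",im["color"])
E
```

```text
24.8 [ 0.4057  0.7082  1.7592 -0.0521  0.589   2.1009] [575.1 252.7  84.2] 
 [[ 0.993 -0.082  0.09 ]
 [-0.083 -0.997  0.007]
 [ 0.089 -0.015 -0.996]] [0.5 2.4 2.6] [0.29 0.09 0.05] 57.3
```

View pics/wrist11.png

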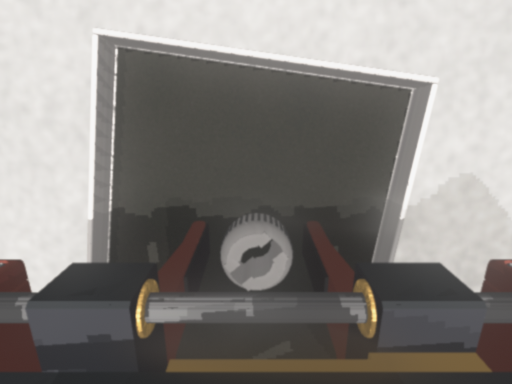

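The seat is resting dome up at about (257,253), free between the open fingers. Withdrawing along the tool axis.

Request:
{"fn": "send_rows", "kwargs": {"rows": [[0,0,-0.01,0,0.3],[0,0,-0.02,0,0.3],[0,0,-0.04,0,0.3],[0,0,-0.045,0,0.3],[0,0,-0.045,0,0.3]]}}

```text
t: 25.35
ee_pos: [559.5, 250.8, 244.7]
orientation: [-3.127, 0.129, -0.137]
ft_force: [0.5, 0.5, -0.1]
width: 57.4
```

Request:
{"fn": "send_rows", "kwargs": {"rows": [[-0.045,0,-0.01,0,0.3],[-0.045,0,-0.01,0,0.3],[-0.045,0,-0.01,0,0.3],[-0.045,0,-0.01,0,0.3],[0,0,0,0,0.3]]}}

```text
t: 25.85
ee_pos: [373.1, 264.8, 267.5]
orientation: [-3.128, 0.125, -0.135]
ft_force: [0.5, -0.6, 0.3]
width: 56.9
```

```bash
python3 st.py;  python3 - <<'E'
from workcell import get_image
from h import *
for n in ("top","side"):
    im=get_image(n);np.save(n+"12.npy",im,allow_pickle=True);cv2.imwrite(f"pics/{n}12.png",im["color"])
crop(load("side12"),170,120,100,75,8,"pics/side12c.png")
C=cloud(load("side12"));m=(C[...,0]>500)&(C[...,0]<670)&(C[...,1]>190)&(C[...,1]<330)&(C[...,2]>15)&(C[...,2]<60)
v,u=np.where(m);m2=(abs(C[v,u,0]-582)<28)&(abs(C[v,u,1]-253)<28);Q=C[v[m2],u[m2]];print(len(Q),np.median(Q,0),Q[:,2].max(),Q.min(0),Q.max(0))
a=load("top0")["color"].astype(int);b=load("top12")["color"].astype(int)
d=np.abs(a-b).max(2)
for n,(x,y) in dict(pawl=(249,208),knob=(259,258),cover=(253,140)).items(): print(n,(d[y-15:y+15,x-12:x+12]>60).sum())
E
```

```text
25.85 [ 0.614   0.2055  2.0521 -0.0627  0.8115  2.3064] [373.1 264.8 267.5] 
 [[ 0.993 -0.079  0.086]
 [-0.08  -0.997  0.005]
 [ 0.085 -0.012 -0.996]] [ 0.5 -0.6  0.3] [ 0.01  0.19 -0.03] 56.9
138 [577.99045471 246.21372442  25.93473734] 33.977998542309564 [559.62309582 232.03498364  15.00901595] [598.24558061 270.50121244  33.97799854]
pawl 0
knob 0
cover 0
```

View pics/side12c.png

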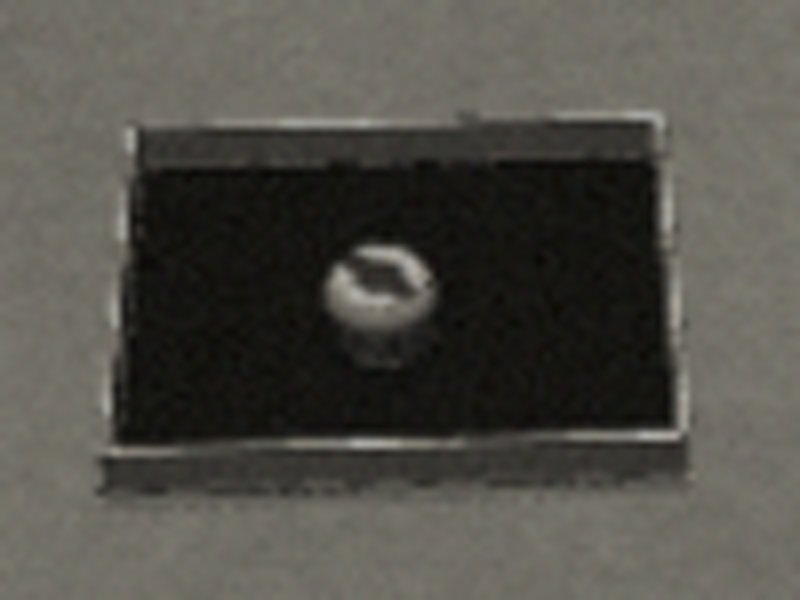

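View pics/top12.png

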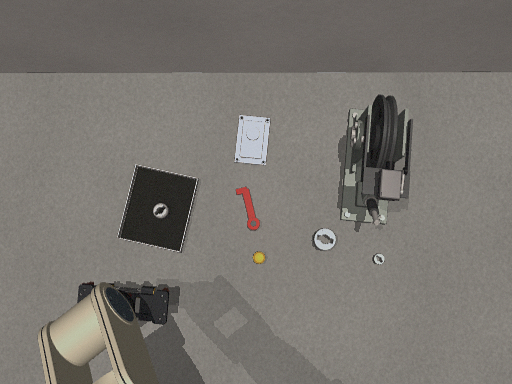

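The seat is flat, dome up, near the tray's middle (top view (160,211)). Its top is at about 29–34 mm with depth noise, and the bystanders haven't moved. Handing in.

```bash
python3 -c "
from workcell import ctrl
print(ctrl.close_job())"
```

```text
the job is handed in; nothing more can be done
None
```

The spring seat is off the rod and lies flat side down, dome up, near the middle of the tray, released. I handed the job in at about 26 s of the 72 s allowed; no verdict was reported.

**How it went**
- **Tilting the tool:** the rows cannot tilt the tool. I got the 35° lean by pushing the arm against its full reach. Before placing I took most of it out again by working against joint 5's lower limit.
- **Turning the seat:** I read the pin and slot angles from the wrist camera instead of feeling for the pin. They were about 55° apart. I turned the seat with two gripped strokes of 27.5° each. Before lifting, the check put slot and pin within a few degrees of each other.
- **Drawing it off:** the slot cleared the pin, and the wrist force stayed within about 2 N, roughly the seat's own weight.
- **Laying it down:** the fingertips reach below the seat and met the tray floor first (about 7 N at the wrist). So the seat was let go about 10 mm up with the tool leaning 5°. I calculated a landing speed of at most about 0.46 m/s against the 0.6 limit, but did not measure it.

**Last checks**
- **Seat:** the side and top pictures show the seat dome up near (580, 250), close to the tray centre I measured at (584, 258). Depth readings of its top ran up to 34 mm where 29 mm was expected, which I put down to camera noise; I did not measure its exact tilt.
- **Bystanders:** pawl, knob and cover show no change in the top view.
- **Robot:** the gripper is well clear and touches nothing.
- **Joint limits:** during the tilting moves joints 3 and 5 read 0.086 and 0.108, against rounded limits of 0.09 and 0.11. I took these as the limits themselves (0.0873 rad is 5° for joint 3), but could not confirm it.

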